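Stow a cut pipe on the sloping rack behind a chock

ROBOT

A 6-joint arm with a two-finger parallel gripper is mounted at the origin on the work surface. World frame = base frame: x ahead of the robot, y to its left, z up, the work surface at z = 0. Lengths are in m, angles in degrees, forces in N, time in s.
With the tool pointing down it reaches from about 0.3 to 0.875 m from the base axis. Payload 6.4 kg.
Tool frame: the origin (TCP) lies at the very end of the fingers, on their centre line; the grasp point (between the pads) lies 19 mm behind it (hold_point_z is the distance from the TCP to the grasp point, in m); z points along the fingers, y is the line along which they close (so a half turn about z gives the same grasp; the last joint's range is limited). The gripper opens to 88 mm and grips with 3 to 60 N. Pads are 18 mm wide; open, the fingers measure 123 mm over their backs; the gripper's body (75 mm by 187 mm) begins 45 mm behind the grasp point.
Start: joints at [53.44, 10.359, 92.074, -0, 77.567, -11.82], TCP at [0.241, 0.522, 0.239] pointing down, gripper open.
Joint ranges: [-171.53, 171.53], [-51.25, 118.39], [17.06, 147.69], [-65.23, 245.23], [0, 150.52], [-178.68, 178.68]. Speed limits (degrees/s): [147.25, 147.25, 172.46, 180, 180, 180].

INTERFACE

Orientations are given as a 3x3 rotation matrix whose columns are the frame's x, y, z axes.
In Python, from rig import * gives the robot as it stands.
- The arm moves only by the tool apply_moves, never from a script. Its argument "rows" is a list of rows, each an object with "translation": the shift along the tool's x, y, z in m, a list of three; "angular": the turn, a rotation vector about the tool's x, y, z in rad, a list of three; "jaw": the closure, from 0 (fully open) to 1 (shut). In form: [{"translation": [x, y, z], "angular": [ax, ay, az], "jaw": jaw}, ...]. A call has 1 to 12 rows; each row is the pose to reach, as a shift and turn from the pose commanded when the call began, along the tool's axes at that moment; what a row does not reach only later rows make up. A row lasts 1/12 s, in which the tool goes at most 41.7 mm and 7.16 degrees, less where a joint would pass 70% of its speed; a pose out of reach is approached as far as the arm can. A call with a gripper value outside its range is refused whole. The fingers move at their own pace and stop on an object; "force" is the grip in N (left out, the last holds). Time passes only in rows, so rows that repeat a pose let the fingers close. It gives the time, the measured TCP pose, the force, the opening and the grip force at its end, in the units of the state.
- state(): the state, without advancing time (a new reading comes with each control period).
- camera(name): name is "scene" or "top" or "wrist"; returns a dict with "pixels" (384x512x3 uint8, red, green, blue), "range_z" (384x512 float32, m along the optical axis (not along the pixel's ray), 0 where there is no reading), "intrinsics" (3x3 intrinsics, pixels), "k1" (the pictures are not rectified: a ray, as slopes to the right and down, at radius r is drawn at 1 + k1 r^2 times it, then the intrinsics apply), "R" (3x3) and "t" (3): a world point X has camera coordinates R X + t. Camera axes: x right, y down, z forward; pixel columns grow to the right and rows downward; lengths in m; the calibration is good to about 2 mm. A picture is of the moment at which its call begins.
- sign_off(): hands the job in; it is judged then, once.
Trained networks look in a picture, given as the dict that the camera call returned (one of the last four; its "shot" number tells which), for a name from the list of things; names that differ only in an ending like _2 or _b are one class to them, and where a whole thing is asked for, a point or a joint stands for the part that bears it (a point fixed in the world has none). Each returns a list of dicts, best first, with "confidence" (0 to 1); they miss things now and then, are a little off and sometimes report something else, mostly with a low value. They report only what shows in the picture. A call takes as long as a camera call. They do not tell look-alikes from the thing itself.
- find_in(picture, thing): "extent" ([left, top, right, bottom] in pixels, round what is visible of it).
- regions_of(picture, thing): "region" (384x512 bool, what is visible of it) and "extent" ([left, top, right, bottom] in pixels, round what is visible of it).
The state is a dict: "clock": time; "joint_pos": joint angles; "qd": joint speeds; "joint_torque": joint torques, N m; "tool_pos": TCP position; "ee_rot": TCP orientation; "wrist_force": force on the tool from outside, world axes, zero at the start; "ft_torque": the same for the moment, N m; "grip_width": finger opening in m; "grip_force": force on a finger pad.
Only numpy, scipy, OpenCV 4.12 (cv2) and the standard library are available. Lean on these libraries where they do the work, as an engineer would, in place of code of your own. Each camera call takes 0.05 s, during which the arm holds its last target. There are 200 camera calls.

TASK

Stow the cut steel pipe on the lower shelf of the sloping pipe rack, lying straight across the slope, and never leave it free to roll. First stand the yellow twin chock on the open front part of the shelf with its wedges facing up the slope, lay the pipe on their uphill side and ease it down until you feel it bear on them before you let go. Then, holding the chock, push it gently up the slope so that it rolls the pipe in under the upper deck until you feel the pipe come fully home against the red back stop, and leave it there held snug by the chock, without disturbing anything else on the bench.

Things in the scene. Friction and masses are not known exactly. Their poses are not given: they have to be found in the camera images.
- tray_front (a point): Grey lower shelf of the rack, sloping 11 degrees down to its front. Point: on its surface, mid-width, at the inner face of the front lip. Axes: x up the slope, y left, z square to its surface. 340 mm wide between side lips 20 mm high; front lip 14 mm high. A red bar across it, the back stop, clamped fast and 35 mm high, has its front face (stop_face) anywhere from x = 284 to 308 mm: feel for it.
- deck_edge (a point): Upper deck of the rack, a wire deck loaded with stock, fixed parallel above the rear of the shelf. Point: lower corner of its front edge, mid-width, 210 mm up the slope from the front lip and 175 mm above the shelf (square to it). Axes as the shelf's. Nothing is above the shelf in front of it. Posts carry it 185 mm to either side, from 40 mm behind its edge.
- pipe_center (a point): Loose steel pipe, 48 mm outside diameter, 220 mm long, 0.4 to 0.65 kg. Point: its centre. y runs along the pipe; x and z turn with it. It starts level in a wooden cradle, its centre 50 mm above the bench, resting in two V-blocks (22 mm wide, 80 mm either side of its middle, 54 mm high), free between them down to a 10 mm base board. On the shelf it rolls; its centre is then 24 mm above the surface.
- chock_grip (a point): Loose twin chock, 0.4 kg: two yellow wedges on a rubber-soled heel bar with a black upright grip. Point: on the grip, 42 mm above the sole. Axes: x the way the ramps face, y across, z up. Grip 30 mm along x, 24 mm along y (hold it across y), top 62 mm above the sole. It reaches from the point 16 mm back, 63 mm forward, 89 mm to either side. Starts on the bench. Pressed down, the sole drags hard.
- chock_nest (a point): Point of the chock where the centre of the 48 mm pipe lies when it bears on both wedges: 73 mm ahead (+x) of the grip's point and 24 mm above the sole. Axes as the grip's. The wedges are 34 mm wide, centred 72 mm to either side (y), 30 mm high, smooth ramps at 45 degrees; the space between them is open back to the heel bar, which is 12 mm high and 32 mm deep.
- rack: The pipe rack's frame: point on the bench below its front edge, x towards its back, y to its left. Fixed. 390 mm deep and 395 mm wide, its upper deck and stock 360 mm high at the back.
- cradle: The fixed wooden cradle the pipe starts in, 75 mm by 210 mm; point at the centre of its underside, y along the pipe.
- spray_can: Bystander: red aerosol can, 66 mm across, 190 mm high, origin at the centre of its underside.
- tub: Bystander: white filler tub with lid, 96 mm across, 88 mm high, origin at the centre of its underside.
- tape_measure: Bystander: yellow tape measure, 85 x 42 x 66 mm, origin at the centre of its underside.
- coupling: Bystander: steel pipe coupling standing on end, 60 mm across, 55 mm high, origin at the centre of its underside.
- elbow: Bystander: copper elbow fitting lying flat, about 90 x 80 x 40 mm, origin under its bend.
- level: Bystander: aluminium spirit level standing on its edge, 230 x 24 x 45 mm, origin at the centre of its underside, x along it.
There are look-alikes about, which are no part of the job. What is shaped like the part that bears pipe_center but green is not meant.

How it is judged:
By the outcome, as a careful person would: the job done as asked, in the order asked, and still so for the second after the job is handed in, with the robot touching nothing.
It also fails if it takes over 72 s, if anything falls off the work surface, if the arm or the gripper's body presses on something with over 40 N, if the wrist force passes 120 N, or if a joint passes its speed limit or range.

## Working session

There is one attempt and no reset: what is moved stays moved. The work goes in short steps, Python scripts to look and compute and a tool call to move; the robot and the scene stay as the last step left them, time stands still between calls to the robot, and variables do not carry over. Pictures are saved under pics/ and viewed, at most 13 in all, crops included, and the job is handed in when it is done.

Besides the shell and the picture viewer there is one more tool, called after "Request:" in YAML: its name, and indented under it one key for each argument. apply_moves: Moves the arm, as the interface text tells. Its arguments: {"type":"object","properties":{"rows":{"type":"array"},"force":{"type":"number"}},"required":["rows"]}

```bash
mkdir -p pics; ls; cat > h.py <<'E'
from rig import *
import numpy as np, cv2
def deproj(c,u,v,d=None):
    K=c["intrinsics"];k=c["k1"]
    u=np.atleast_1d(u).astype(float);v=np.atleast_1d(v).astype(float)
    x=(u-K[0,2])/K[0,0];y=(v-K[1,2])/K[1,1]
    a,b=x.copy(),y.copy()
    for _ in range(20):
        s=1+k*(a*a+b*b);a=x/s;b=y/s
    if d is None: d=c["range_z"][v.astype(int),u.astype(int)]
    P=np.stack([a*d,b*d,np.ones_like(a)*d],-1)
    return (P-np.array(c["t"]))@np.array(c["R"])
def mask_pts(c,m):
    v,u=np.nonzero(m&(c["range_z"]>0)); return deproj(c,u,v),np.stack([u,v],-1)
def save(c,name,box=None,scale=1):
    im=cv2.cvtColor(c["pixels"],cv2.COLOR_RGB2BGR)
    if box: im=im[box[1]:box[3],box[0]:box[2]]
    cv2.imwrite("pics/"+name,cv2.resize(im,None,fx=scale,fy=scale,interpolation=cv2.INTER_CUBIC))
E
python3 - <<'E'
from h import *
s=state();print(s)
cs={n:camera(n) for n in("scene","top")}
im=np.vstack([cs["scene"]["pixels"],cs["top"]["pixels"]])
for n,c in cs.items():
    save(c,n+"0.png",scale=1.5)
    print(n,"campos",-np.array(c["R"]).T@c["t"])
    for th in("pipe_center","chock_grip","cradle","rack","spray_can","tub","tape_measure","coupling","elbow","level"):
        for r in regions_of(c,th)[:3]:
            p,_=mask_pts(c,r["region"])
            if len(p)>5: print(th,round(r["confidence"],2),np.round(r["extent"]),np.round(np.median(p,0),3),np.round(np.percentile(p,2,axis=0),3),np.round(np.percentile(p,98,axis=0),3),np.median(c["pixels"][r["region"]],0))
E
```

```text
pics
{'clock': 0.0, 'joint_pos': array([ 5.34376606e+01,  1.04003557e+01,  9.21311855e+01, -5.54648520e-04,
        7.75667102e+01, -1.18220952e+01]), 'qd': array([ 0.09383671, -0.17775544, -0.01103638, -0.04910253,  0.1181699 ,
       -0.01418926]), 'joint_torque': array([ 1.44481310e-03, -4.33884358e+01, -3.41840565e+01,  7.02371984e-02,
        3.86984856e-02, -1.13628846e-04]), 'tool_pos': array([0.24032299, 0.52178652, 0.23782919]), 'ee_rot': array([[-9.08215148e-01,  4.18502349e-01, -1.01391469e-03],
       [ 4.18503438e-01,  9.08214160e-01, -1.38298320e-03],
       [ 3.42069957e-04, -1.68037308e-03, -9.99998530e-01]]), 'wrist_force': array([-0.32518185, -0.04832838, -0.12578925]), 'ft_torque': array([-0.01252334,  0.05133268, -0.02818763]), 'grip_force': 0.0, 'grip_width': 0.08843505182274722}
scene campos [ 1.21694958 -0.76544392  1.32246285]
pipe_center 0.61 [292. 163. 342. 202.] [0.506 0.367 0.067] [0.393 0.341 0.011] [0.611 0.408 0.077] [158. 139. 130.]
pipe_center 0.58 [214. 147. 267. 163.] [0.179 0.303 0.035] [ 0.056  0.238 -0.006] [0.268 0.382 0.051] [ 56. 121.  50.]
ch
[... 2165 characters left out ...]
[201. 212. 218. 229.] [0.362 0.274 0.062] [ 0.329  0.248 -0.004] [0.399 0.304 0.073] [148.  121.5  27. ]
tape_measure 0.43 [244.  88. 342. 201.] [ 0.65  -0.051  0.093] [ 0.467 -0.213  0.048] [0.804 0.119 0.348] [106. 101.  94.]
coupling 0.46 [243.  85. 346. 204.] [ 0.652 -0.048  0.094] [ 0.466 -0.219  0.047] [0.81  0.122 0.348] [106.  98.  91.]
elbow 0.82 [348. 225. 369. 246.] [ 0.315 -0.337  0.033] [ 0.258 -0.367 -0.004] [ 0.351 -0.286  0.047] [125.5  77.   48. ]
elbow 0.53 [323. 208. 340. 223.] [ 0.393 -0.232  0.046] [ 0.368 -0.249  0.018] [ 0.414 -0.194  0.06 ] [58.5 53.  47.5]
level 0.71 [132. 181. 140. 242.] [0.398 0.578 0.043] [0.3   0.56  0.004] [0.513 0.599 0.055] [155.5 146.5 138. ]
```

View pics/scene0.png

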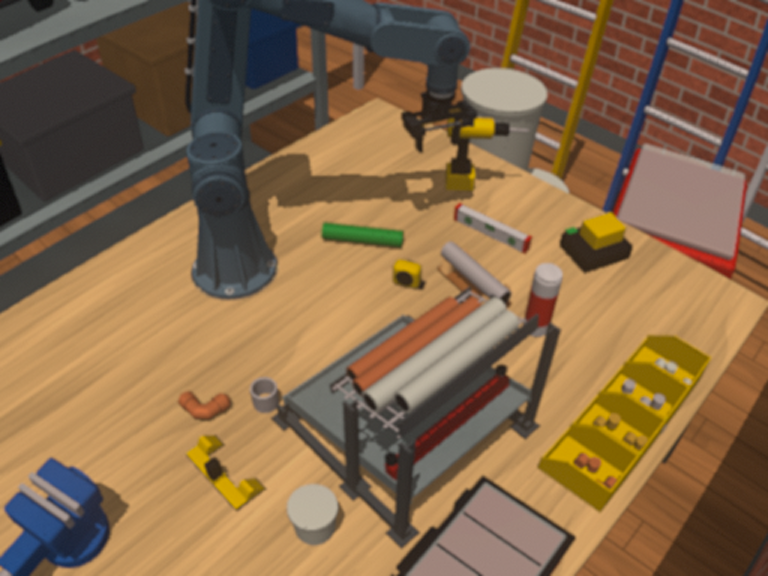

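View pics/top0.png

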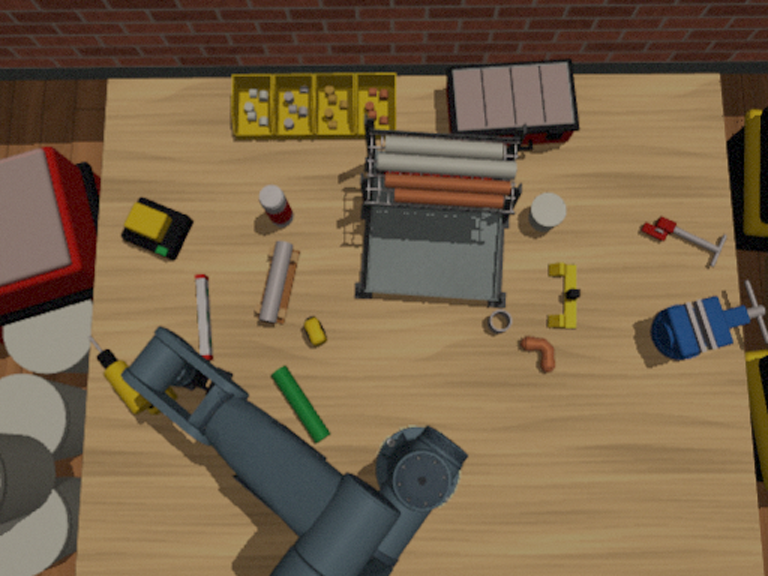

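The scene shows the rack mid-table. The yellow chock is at scene (149,313) and top (378,196), wedges facing left (+y). The grey steel pipe sits in its cradle at scene (317,182) and top (185,188). The pipe-shaped candidates are the grey one at top (185,188) and the green one at top (200,270). Only the grey one is steel and lies in the wooden cradle, so it's the one meant.

```bash
python3 - <<'E'
from h import *
c=camera("top");s=camera("scene")
im=cv2.cvtColor(c["pixels"],cv2.COLOR_RGB2BGR)
a=cv2.resize(im[150:310,160:235],None,fx=3.5,fy=3.5,interpolation=cv2.INTER_CUBIC)
b=cv2.resize(im[150:310,230:400],None,fx=3.0,fy=3.5,interpolation=cv2.INTER_CUBIC)
cv2.imwrite("pics/crop1.png",np.hstack([a,b])[:600])
for n,cam in(("top",c),("scene",s)):
    # rack plane
    r=regions_of(cam,"rack")[0]["region"]
    r=cv2.dilate(r.astype(np.uint8),np.ones((5,5))).astype(bool)
    P,_=mask_pts(cam,r)
    F=P[(P[:,2]<.12)&(P[:,2]>.02)&(P[:,0]<.66)&(P[:,0]>.44)&(abs(P[:,1]+.05)<.2)]
    best=None;rng=np.random.default_rng(0)
    for _ in range(500):
        q=F[rng.choice(len(F),3,False)];nn=np.cross(q[1]-q[0],q[2]-q[0])
        if np.linalg.norm(nn)<1e-4: continue
        nn/=np.linalg.norm(nn)*np.sign(nn[2])
        k=abs((F-q[0])@nn)<.004
        if best is None or k.sum()>best.sum(): best=k
    I=F[best];m=I.mean(0);nn=np.linalg.svd(I-m)[2][2];nn*=np.sign(nn[2])
    print(n,"plane",m,nn,"tilt",np.degrees(np.arccos(nn[2])),"yaw of upslope",np.degrees(np.arctan2(-nn[1],-nn[0])),len(I))
    x=np.array([1,0,0])-nn*nn[0];x/=np.linalg.norm(x);y=np.cross(nn,x)
    L=(P-m);h=L@nn;px=L@x;py=L@y
    k=abs(h)<.004
    H=np.full((40,48),' ')
    for ly in np.arange(-.2,.2,.02):
        q=k&(abs(py-ly)<.01)&(px<.16)
        e=(h>.006)&(h<.02)&(abs(py-ly)<.01)&(px<-.05)
        if q.sum()>3: print("y%.2f minx %.3f maxx %.3f lip %s"%(ly,np.percentile(px[q],2),np.percentile(px[q],98),np.round(np.median(px[e]),3) if e.sum() else None))
    for lx in np.arange(-.14,.12,.04):
        e=k&(abs(px-lx)<.02)
        f=(h>.010)&(h<.028)&(abs(px-lx)<.02)
        if e.sum()>3: print("x%.2f y %.3f %.3f lipL %s lipR %s"%(lx,*np.percentile(py[e],[1,99]),np.round(np.median(py[f&(py<-.1)]),3),np.round(np.median(py[f&(py>.1)]),3)))
    # pipe
    p=mask_pts(cam,regions_of(cam,"pipe_center")[0]["region"])[0];p=p[(p[:,2]>.05)&(p[:,2]<.085)]
    mm=p.mean(0);d=np.linalg.svd((p-mm)[:,:2])[2][0];d*=np.sign(d[0]);t=(p-mm)[:,:2]@d
    print("pipe",mm,d,np.degrees(np.arctan2(d[1],d[0])),np.percentile(t,[1,99]))
    p=mask_pts(cam,regions_of(cam,"chock_grip")[0]["region"])[0]
    g=p[(p[:,2]>.045)&(p[:,2]<.07)];w=p[p[:,2]>.005]
    print("chock grip top",np.median(g,0),len(g)); box=cv2.minAreaRect(w[:,:2].astype(np.float32)*1000);print(box)
E
```

```text
top plane [ 0.56302142 -0.04702055  0.06854441] [-0.18407011  0.01696385  0.98276672] tilt 10.65239588825731 yaw of upslope -5.2654890318105165 2281
y-0.18 minx -0.123 maxx 0.105 lip None
y-0.16 minx -0.102 maxx 0.110 lip -0.102
y-0.14 minx -0.110 maxx 0.128 lip -0.094
y-0.12 minx -0.110 maxx 0.117 lip -0.082
y-0.10 minx -0.102 maxx 0.117 lip -0.109
y-0.08 minx -0.101 maxx 0.118 lip -0.093
y-0.06 minx -0.101 maxx 0.118 lip -0.105
y-0.04 minx -0.097 maxx 0.122 lip -0.105
y-0.02 minx -0.093 maxx 0.121 lip -0.099
y-0.00 minx -0.097 maxx 0.137 lip -0.076
y0.02 minx -0.089 maxx 0.122 lip -0.093
y0.04 minx -0.092 maxx 0.123 lip -0.1
y0.06 minx -0.092 maxx 0.131 lip -0.076
y0.08 minx -0.088 maxx 0.130 lip -0.096
y0.10 minx -0.088 maxx 0.131 lip -0.088
y0.12 minx -0.088 maxx 0.152 lip -0.084
y0.14 minx -0.083 maxx 0.151 lip -0.091
y0.16 minx -0.087 maxx 0.133 lip -0.079
y0.18 minx -0.087 maxx 0.138 lip -0.077
x-0.10 y -0.182 0.182 lipL -0.152 lipR 0.144
x-0.06 y -0.158 0.175 lipL -0.163 lipR 0.18
x-0.02 y -0.162 0.171 lipL -0.168 lipR 0.17
x0.02 y -0.166 0.166 lipL -0.169 lipR 0.173
x0.06 y 
[... 931 characters left out ...]
 -0.074
y0.10 minx -0.076 maxx 0.082 lip -0.073
y0.12 minx -0.075 maxx 0.064 lip -0.073
y0.14 minx -0.075 maxx 0.067 lip -0.073
y0.16 minx -0.073 maxx 0.052 lip -0.073
y0.18 minx -0.071 maxx 0.079 lip -0.07
x-0.10 y -0.107 0.025 lipL nan lipR nan
x-0.06 y -0.103 0.260 lipL nan lipR 0.184
x-0.02 y -0.089 0.037 lipL nan lipR 0.258
x0.02 y -0.093 0.025 lipL nan lipR nan
x0.06 y -0.095 0.326 lipL nan lipR nan
x0.10 y -0.097 0.051 lipL nan lipR nan
pipe [0.18492627 0.30789229 0.05111694] [0.8731259  0.48749479] 29.176053891342377 [-0.08945634  0.07383942]
chock grip top [ 0.46869162 -0.43090984  0.05910415] 88
((465.3435974121094, -407.7442321777344), (77.72586059570312, 182.25823974609375), 87.36257934570312)
  return _methods._mean(a, axis=axis, dtype=dtype,
  ret = ret.dtype.type(ret / rcount)
```

View pics/crop1.png

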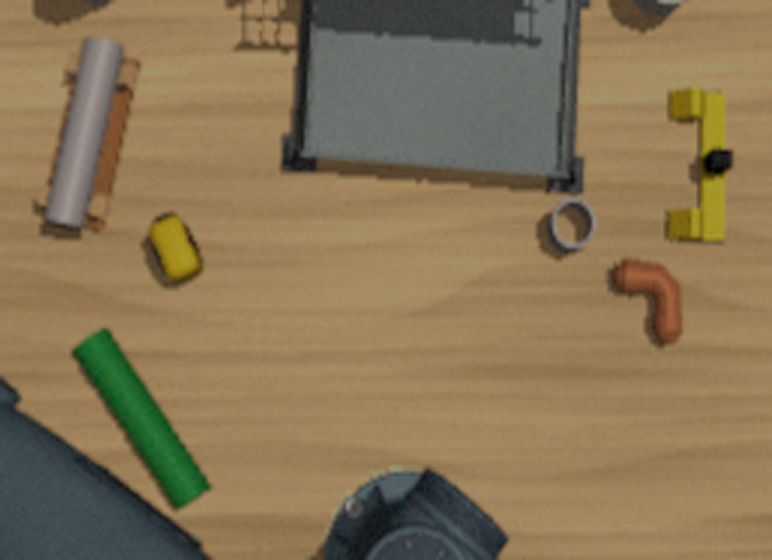

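The crop confirms it. The grey pipe lies in the wooden cradle at crop (85,130), the green look-alike at (140,420), and the chock at (710,165) has its ramps to the left. Next I move over the rack for a close look on the way to the chock.

```bash
cat >> h.py <<'E'
from scipy.spatial.transform import Rotation as Ro
def Rz(yaw_x,lean=0.):
    """tool x at world heading yaw_x (deg), pointing down; lean: fingers tip forward along tool x by lean deg"""
    a=np.radians(yaw_x);x=np.array([np.cos(a),np.sin(a),0]);z=np.array([0,0,-1.]);y=np.cross(z,x)
    R=np.stack([x,y,z],1)
    return R@Ro.from_euler('y',lean,degrees=True).as_matrix()
def goto(pos,R):
    s=state();A=s["ee_rot"];d=A.T@(np.array(pos)-s["tool_pos"]);w=Ro.from_matrix(A.T@R).as_rotvec()
    print("clock %.2f"%s["clock"],"trans",np.round(d,4),"ang",np.round(w,3),"rows",max(np.linalg.norm(d)/.0417,np.degrees(np.linalg.norm(w))/7.16).round(1),"F",np.round(s["wrist_force"],1))
E
python3 - <<'E'
from h import *
R=Rz(90);print(R)
goto([0.47,0.0,0.40],R)
E
```

```text
[[ 6.123234e-17  1.000000e+00  0.000000e+00]
 [ 1.000000e+00 -6.123234e-17  0.000000e+00]
 [ 0.000000e+00  0.000000e+00 -1.000000e+00]]
clock 1.50 trans [-0.4269 -0.3783 -0.1613] ang [-0.    -0.     1.139] rows 14.2 F [-0.  -0.1 -0.3]
```

Request:
apply_moves:
  rows:
    - {"translation": [-0.427,-0.378,-0.161],"angular": [0,0,1.139],"jaw": 0}
    - {"translation": [-0.427,-0.378,-0.161],"angular": [0,0,1.139],"jaw": 0}
    - {"translation": [-0.427,-0.378,-0.161],"angular": [0,0,1.139],"jaw": 0}
    - {"translation": [-0.427,-0.378,-0.161],"angular": [0,0,1.139],"jaw": 0}
    - {"translation": [-0.427,-0.378,-0.161],"angular": [0,0,1.139],"jaw": 0}
    - {"translation": [-0.427,-0.378,-0.161],"angular": [0,0,1.139],"jaw": 0}
    - {"translation": [-0.427,-0.378,-0.161],"angular": [0,0,1.139],"jaw": 0}
    - {"translation": [-0.427,-0.378,-0.161],"angular": [0,0,1.139],"jaw": 0}
    - {"translation": [-0.427,-0.378,-0.161],"angular": [0,0,1.139],"jaw": 0}
    - {"translation": [-0.427,-0.378,-0.161],"angular": [0,0,1.139],"jaw": 0}
    - {"translation": [-0.427,-0.378,-0.161],"angular": [0,0,1.139],"jaw": 0}
    - {"translation": [-0.427,-0.378,-0.161],"angular": [0,0,1.139],"jaw": 0}

```text
clock: 2.5
tool_pos: [0.4346, 0.0798, 0.3755]
ee_rot: [[0.0, 1.0, 0.001], [1.0, -0.0, -0.0], [-0.0, 0.001, -1.0]]
wrist_force: [1.7, 0.1, 0.6]
grip_width: 0.0881
grip_force: 0.0
```

```bash
python3 - <<'E'
from h import *
R=Rz(90)
goto([0.47,0.0,0.40],R)
c=camera("wrist");save(c,"w1.png",scale=1.5)
print(-np.array(c["R"]).T@c["t"],np.array(c["R"]).T.round(2))
np.save("w1.npy",c,allow_pickle=True)
E
```

```text
clock 2.50 trans [-0.0798  0.0354 -0.0244] ang [ 0.001  0.    -0.   ] rows 2.2 F [1.7 0.1 0.6]
[0.43556968 0.14870983 0.52245159] [[ 1.   -0.    0.  ]
 [ 0.   -0.96 -0.27]
 [ 0.    0.27 -0.96]]
```

View pics/w1.png

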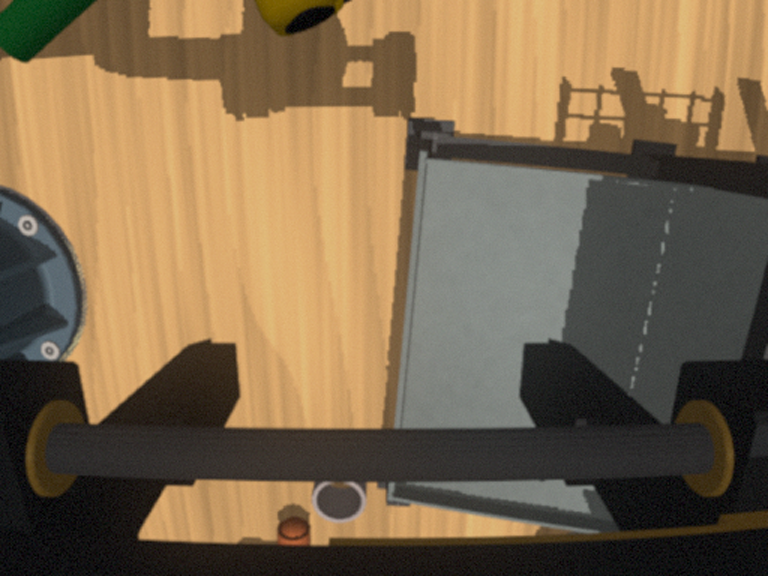

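The wrist view shows the shelf surface. The inner edge of the front lip runs from about (427,155) to (400,485), and the left side lip runs along the top from (427,155) to (768,195). I'll fit the shelf frame to this.

```bash
cat > fit.py <<'E'
from h import *
c=np.load("w1.npy",allow_pickle=True).item()
v,u=np.mgrid[0:384,0:512]
ok=c["range_z"]>0
P=deproj(c,u.ravel(),v.ravel()).reshape(384,512,3)
m=(u>290)&(u<380)&(v>120)&(v<220)&ok
I=P[m];mu=I.mean(0);n=np.linalg.svd(I-mu,full_matrices=False)[2][2];n*=np.sign(n[2])
print("plane",mu,n,"tilt",np.degrees(np.arccos(n[2])),"yaw",np.degrees(np.arctan2(-n[1],-n[0])),"rms",((I-mu)@n).std())
h=(P-mu)@n
for rows in(130,160,190,220,250):
    print(rows,[(int(a),round(float(np.median(h[rows-3:rows+4,a]))*1000,1)) for a in range(264,300,2)])
for col in(300,330,360):
    print(col,[(int(a),round(float(np.median(h[a,col-3:col+4]))*1000,1)) for a in range(88,124,2)],[(int(a),round(float(np.median(h[a,col-3:col+4]))*1000,1)) for a in range(320,352,2)])
E
python3 fit.py
```

```text
plane [0.54789053 0.04606969 0.06566799] [-0.18925061  0.01569076  0.98180345] tilt 10.946945875649602 yaw -4.739550088380411 rms 0.0008682417049192876
130 [(264, -44.7), (266, -45.5), (268, -45.9), (270, -45.7), (272, -47.1), (274, -47.9), (276, -48.0), (278, 14.2), (280, 14.5), (282, 4.0), (284, 0.4), (286, -0.1), (288, -0.0), (290, 0.4), (292, 0.2), (294, 0.2), (296, 0.1), (298, 0.1)]
160 [(264, -45.3), (266, -46.6), (268, -46.0), (270, -47.6), (272, -48.6), (274, 12.7), (276, 14.0), (278, 13.7), (280, -0.4), (282, -0.2), (284, 0.6), (286, -0.1), (288, 0.3), (290, 0.2), (292, 0.1), (294, 0.1), (296, -0.2), (298, 0.3)]
190 [(264, -46.4), (266, -47.4), (268, -48.2), (270, -47.5), (272, 14.3), (274, 14.6), (276, 4.4), (278, -0.4), (280, -0.1), (282, 0.1), (284, -0.3), (286, -0.6), (288, 0.2), (290, 0.2), (292, 0.6), (294, -0.4), (296, -0.1), (298, 0.3)]
220 [(264, -47.1), (266, -47.8), (268, -47.3), (270, 13.8), (272, 14.6), (274, 0.3), (276, -0.6), (278, 0.2), (280, -0.1), (282, -0.1), (284, -0.2), (286, 0.2), (288, 0.1), (290, -0.6), (292, -0.0), (294, -0.1), (296, 0.5), (298, 0.4)
[... 881 characters left out ...]
6, 0.1), (118, -0.5), (120, 0.3), (122, -0.2)] [(320, 403.0), (322, -0.9), (324, -0.4), (326, -0.5), (328, 0.4), (330, -0.6), (332, -0.4), (334, 0.0), (336, 3.5), (338, 7.5), (340, 12.1), (342, 16.3), (344, 19.9), (346, -74.4), (348, -74.7), (350, -74.2)]
360 [(88, -69.9), (90, -72.3), (92, -70.6), (94, -70.9), (96, -48.8), (98, -48.6), (100, -48.9), (102, -49.2), (104, -48.3), (106, -49.3), (108, -48.4), (110, -49.1), (112, -2.2), (114, 20.1), (116, 1.4), (118, -0.3), (120, -0.4), (122, 0.2)] [(320, 0.0), (322, -0.3), (324, 0.1), (326, 0.1), (328, 0.2), (330, 0.3), (332, -0.8), (334, 0.1), (336, -0.3), (338, -0.4), (340, 0.3), (342, 5.5), (344, 10.8), (346, 15.3), (348, 19.6), (350, -84.3)]
```

```bash
cat >> fit.py <<'E'
def onplane(u,v,hh):
    a=deproj(c,u,v,np.ones(np.size(u)));C=-np.array(c["R"]).T@c["t"]
    D=a-C;s=(hh-(C-mu)@n)/(D@n);return C+D*s[:,None]
f=onplane([281.8,279,275.8,273,270.3],[130,160,190,220,250],14.)if 0 else onplane([281.8,279,275.8,273,270.3],[130,160,190,220,250],.014)
l=onplane([300,330,360],[109.5,113,115.5],.020); r=onplane([300,330,360],[331,335,340.5],0.)
for nm,q in(("front",f),("left",l),("right",r)):
    d=np.linalg.svd(q-q.mean(0))[2][0];print(nm,q.mean(0),np.degrees(np.arctan2(d[1],d[0]))%180)
print(f,l,r)
yaw=-4.8
x=np.array([np.cos(np.radians(yaw)),np.sin(np.radians(yaw)),0]);x-=n*(x@n);x/=np.linalg.norm(x);y=np.cross(n,x)
fx=((f-mu)@x).mean();print("width",(l-mu)@y,(r-mu)@y,"fx",(f-mu)@x)
ym=(((l-mu)@y).mean()+((r-mu)@y).mean())/2
O=mu+x*fx+y*ym;print("tray_front",O,"axes",x,y,n)
np.savez("tray.npz",O=O,A=np.stack([x,y,n],1))
E
python3 fit.py | tail -18
python3 - <<'E'
from h import *
goto([0.463,-0.31,0.25],Rz(90))
E
```

```text
250 [(264, -48.2), (266, 14.6), (268, 14.1), (270, 8.6), (272, 0.6), (274, -0.0), (276, 0.5), (278, -0.0), (280, 0.4), (282, -0.1), (284, -0.4), (286, -0.1), (288, 0.6), (290, -0.4), (292, -0.3), (294, -0.7), (296, -0.1), (298, 0.2)]
300 [(88, -49.2), (90, -48.0), (92, -31.2), (94, -31.3), (96, -31.4), (98, -31.8), (100, -32.6), (102, -32.1), (104, -31.7), (106, -0.2), (108, 20.1), (110, -0.9), (112, 0.0), (114, -0.0), (116, 0.0), (118, -0.5), (120, 0.1), (122, -0.3)] [(320, 404.8), (322, 0.0), (324, -0.4), (326, -0.3), (328, -0.3), (330, 0.1), (332, 5.1), (334, 9.4), (336, 14.4), (338, 19.3), (340, -62.6), (342, -64.0), (344, -65.0), (346, -64.3), (348, -63.8), (350, -64.6)]
330 [(88, -62.3), (90, -63.1), (92, -62.5), (94, -39.7), (96, -39.5), (98, -39.7), (100, -40.3), (102, -40.0), (104, -40.3), (106, -40.7), (108, -42.3), (110, 18.8), (112, 21.2), (114, 0.2), (116, 0.1), (118, -0.5), (120, 0.3), (122, -0.2)] [(320, 403.0), (322, -0.9), (324, -0.4), (326, -0.5), (328, 0.4), (330, -0.6), (332, -0.4), (334, 0.0), (336, 3.5), (338, 7.5), (340, 12.1), (342, 16.3), (344, 19.9), (346, -
[... 799 characters left out ...]
1  0.06501821]
 [ 0.46145238 -0.07240276  0.06515919]] [[0.49619704 0.1279391  0.07476593]
 [0.53340762 0.12423343 0.08199779]
 [0.56994025 0.12198997 0.08907561]] [[ 0.51156905 -0.21705044  0.0628718 ]
 [ 0.55826431 -0.21856144  0.07189684]
 [ 0.60458605 -0.22334719  0.08090222]]
width [0.07725854 0.07668105 0.07750387] [-0.26523719 -0.26283369 -0.26372472] fx [-0.07666945 -0.07623518 -0.07628326 -0.0757188  -0.07492627]
tray_front [ 0.46575324 -0.04075081  0.05122289] axes [ 0.9783569  -0.08219381  0.18989985] [8.36778416e-02 9.96492839e-01 2.04067227e-04] [-0.18925061  0.01569076  0.98180345]
clock 2.55 trans [-0.383   0.0266  0.1293] ang [ 0.005  0.005 -0.006] rows 9.7 F [ 2.9 -4.9  2. ]
```

Request:
apply_moves:
  rows:
    - {"translation": [-0.433,0.027,0.12],"angular": [0,0,0],"jaw": 0}
    - {"translation": [-0.433,0.027,0.12],"angular": [0,0,0],"jaw": 0}
    - {"translation": [-0.433,0.027,0.12],"angular": [0,0,0],"jaw": 0}
    - {"translation": [-0.433,0.027,0.12],"angular": [0,0,0],"jaw": 0}
    - {"translation": [-0.433,0.027,0.12],"angular": [0,0,0],"jaw": 0}
    - {"translation": [-0.433,0.027,0.12],"angular": [0,0,0],"jaw": 0}
    - {"translation": [-0.433,0.027,0.12],"angular": [0,0,0],"jaw": 0}
    - {"translation": [-0.433,0.027,0.12],"angular": [0,0,0],"jaw": 0}
    - {"translation": [-0.433,0.027,0.12],"angular": [0,0,0],"jaw": 0}
    - {"translation": [-0.433,0.027,0.12],"angular": [0,0,0],"jaw": 0}
    - {"translation": [-0.433,0.027,0.12],"angular": [0,0,0],"jaw": 0}
    - {"translation": [-0.433,0.027,0.12],"angular": [0,0,0],"jaw": 0}

```text
clock: 3.55
tool_pos: [0.46, -0.3557, 0.2516]
ee_rot: [[0.005, 1.0, -0.003], [1.0, -0.005, 0.001], [0.001, -0.003, -1.0]]
wrist_force: [-1.0, 0.3, -1.0]
grip_width: 0.088
grip_force: 0.0
```

```bash
sed -i 's/^yaw=-4.8/yaw=-4.4/' fit.py; python3 fit.py|tail -2
python3 - <<'E'
from h import *
c=camera("wrist");save(c,"w2.png",scale=1.5)
for r in regions_of(c,"chock_grip")[:2]:
    p,q=mask_pts(c,r["region"]);print(r["confidence"],r["extent"],len(p))
    k=(p[:,2]>.055)&(p[:,2]<.067);print("grip top",k.sum(),p[k].mean(0),np.percentile(p[k],[3,97],axis=0))
    b=p[(p[:,2]>.008)&(p[:,2]<.035)];print(cv2.minAreaRect(b[:,:2].astype(np.float32)*1000))
    w=p[(p[:,2]>.026)&(p[:,2]<.033)];x0=p[:,0].mean();print("wedge tops",w[w[:,0]<x0].mean(0),w[w[:,0]>x0].mean(0))
E
```

```text
width [0.07765177 0.0768035  0.07736128] [-0.26512781 -0.26306229 -0.2642905 ] fx [-0.07632422 -0.0761772  -0.07652557 -0.0762758  -0.07581527]
tray_front [ 0.46610423 -0.04137401  0.05130051] axes [ 0.97892717 -0.07510603  0.1898965 ] [ 0.07671898  0.9970521  -0.00114625] [-0.18925061  0.01569076  0.98180345]
0.97 [177.4, 157.7, 340.3, 245.4] 6780
grip top 589 [ 0.4643567  -0.42597229  0.06202115] [[ 0.45396637 -0.44072777  0.0573409 ]
 [ 0.47519111 -0.41345224  0.06416871]]
((465.9007873535156, -407.641845703125), (73.46733093261719, 178.1589813232422), 86.91340637207031)
wedge tops [ 0.3970441  -0.39507744  0.02998919] [ 0.53521303 -0.4022597   0.0299315 ]
0.57 [234.1, 0.0, 511.3, 37.5] 7118
grip top 1046 [ 0.50250761 -0.2121191   0.06182243] [[ 0.4459806  -0.22316854  0.05541619]
 [ 0.57341134 -0.20335994  0.06670271]]
((0.0, 0.0), (0.0, 0.0), 0.0)
wedge tops [nan nan nan] [nan nan nan]<stdin>:7: RuntimeWarning: Mean of empty slice.
  ret = um.true_divide(
```

View pics/w2.png

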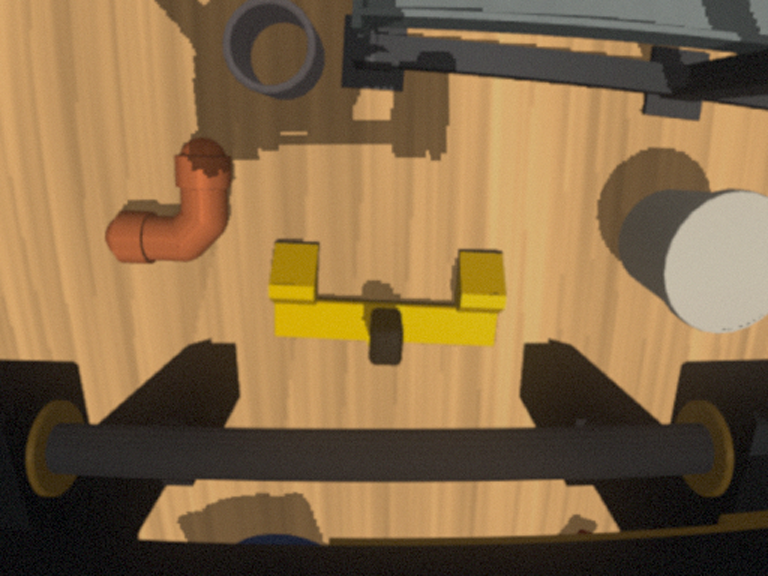

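The wrist view shows the chock complete, grip at (385,335), clear of the elbow at (180,220) and the tub at (720,260). I go above the grip and then down.

```bash
python3 - <<'E'
from h import *
goto([0.4645,-0.427,0.09],Rz(87));goto([0.4645,-0.427,0.023],Rz(87))
E
```

```text
clock 3.65 trans [-0.0757  0.004   0.1633] ang [-0.001 -0.002  0.05 ] rows 4.3 F [-1.2  0.2  0.3]
clock 3.65 trans [-0.0758  0.0041  0.2303] ang [-0.001 -0.002  0.05 ] rows 5.8 F [-1.2  0.2  0.3]
```

Request:
apply_moves:
  rows:
    - {"translation": [-0.0755,0.004,0.163],"angular": [0,0,0.05],"jaw": 0}
    - {"translation": [-0.0755,0.004,0.163],"angular": [0,0,0.05],"jaw": 0}
    - {"translation": [-0.0755,0.004,0.163],"angular": [0,0,0.05],"jaw": 0}
    - {"translation": [-0.0755,0.004,0.163],"angular": [0,0,0.05],"jaw": 0}
    - {"translation": [-0.0755,0.004,0.163],"angular": [0,0,0.05],"jaw": 0}
    - {"translation": [-0.0755,0.004,0.19],"angular": [0,0,0.05],"jaw": 0}
    - {"translation": [-0.0755,0.004,0.215],"angular": [0,0,0.05],"jaw": 0}
    - {"translation": [-0.0755,0.004,0.23],"angular": [0,0,0.05],"jaw": 0}
    - {"translation": [-0.0755,0.004,0.23],"angular": [0,0,0.05],"jaw": 0.2}

```text
clock: 4.4
tool_pos: [0.4646, -0.4238, 0.0223]
ee_rot: [[0.049, 0.999, -0.003], [0.999, -0.049, 0.004], [0.004, -0.003, -1.0]]
wrist_force: [0.1, 0.4, -0.4]
grip_width: 0.0834
grip_force: 0.0
```

Request:
apply_moves:
  rows:
    - {"translation": [0,0,0],"angular": [0,0,0],"jaw": 1}
    - {"translation": [0,0,0],"angular": [0,0,0],"jaw": 1}
    - {"translation": [0,0,0],"angular": [0,0,0],"jaw": 1}
    - {"translation": [0,0,0],"angular": [0,0,0],"jaw": 1}
    - {"translation": [0,0,0],"angular": [0,0,0],"jaw": 1}
    - {"translation": [0,0,0],"angular": [0,0,0],"jaw": 1}
    - {"translation": [0,0,0],"angular": [0,0,0],"jaw": 1}
  force: 35

```text
clock: 4.98
tool_pos: [0.4655, -0.4269, 0.025]
ee_rot: [[0.05, 0.999, 0.0], [0.999, -0.05, -0.0], [-0.0, 0.0, -1.0]]
wrist_force: [0.7, -0.1, -0.8]
grip_width: 0.0369
grip_force: 0.0
```

```bash
python3 - <<'E'
from h import *
s=state();print(s["tool_pos"],s["ee_rot"].round(4),s["grip_width"],s["grip_force"])
t=np.load("tray.npz");print(t["O"])
goto([0.4645,-0.427,0.023],Rz(87))
E
```

```text
[ 0.46546044 -0.42694015  0.02499489] [[ 5.010e-02  9.987e-01  3.000e-04]
 [ 9.987e-01 -5.010e-02 -5.000e-04]
 [-5.000e-04  4.000e-04 -1.000e+00]] 0.036868888131189465 0.0
[ 0.46610423 -0.04137401  0.05130051]
clock 4.98 trans [-0.0001 -0.001   0.002 ] ang [0.    0.    0.002] rows 0.1 F [ 0.7 -0.1 -0.8]
```

Request:
apply_moves:
  rows:
    - {"translation": [0,0,0.001],"angular": [0,0,0],"jaw": 1}
    - {"translation": [0,0,0.001],"angular": [0,0,0],"jaw": 1}
    - {"translation": [0,0,0.001],"angular": [0,0,0],"jaw": 1}
    - {"translation": [0,0,0.001],"angular": [0,0,0],"jaw": 1}
    - {"translation": [0,0,0.001],"angular": [0,0,0],"jaw": 1}

```text
clock: 5.4
tool_pos: [0.4648, -0.4266, 0.0234]
ee_rot: [[0.05, 0.999, -0.001], [0.999, -0.05, 0.0], [0.0, -0.001, -1.0]]
wrist_force: [-4.9, -0.5, 2.2]
grip_width: 0.0236
grip_force: 35.0
```

```bash
cat >> h.py <<'E'
t_=np.load("tray.npz");O,A=t_["O"],t_["A"]
def tray(p): return O+A@np.array(p)
def trayR(lean=0.):
    "tool x up the slope, z square down into shelf; lean: top leans to front by lean deg"
    R=np.stack([A[:,0],-A[:,1],-A[:,2]],1)
    return R@Ro.from_euler('y',lean,degrees=True).as_matrix()
def intray(): 
    s=state();print("tray TCP mm",((s["tool_pos"]-O)@A*1000).round(1),"R",np.round(A.T@s["ee_rot"],3).tolist(),"F tray",(A.T@s["wrist_force"]).round(2),"grip",s["grip_width"],s["grip_force"],"clock",round(s["clock"],2))
E
python3 - <<'E'
from h import *
s=state();print(s["tool_pos"],s["grip_width"],s["grip_force"])
print("lean check z:",trayR(30)[:,2])
goto([0.4655,-0.427,0.32],Rz(87))
goto(tray([.03,0,.22]),trayR())
E
```

```text
[ 0.46483956 -0.4266401   0.02342727] 0.02357008899995774 34.99708485323936
lean check z: [ 0.65335942 -0.05114161 -0.75531848]
clock 5.40 trans [-2.000e-04  4.000e-04 -2.966e-01] ang [-0.001 -0.     0.002] rows 7.1 F [-4.9 -0.5  2.2]
clock 5.40 trans [ 0.3855 -0.0306 -0.2494] ang [-0.155  0.148  1.592] rows 12.9 F [-4.9 -0.5  2.2]
```

Request:
apply_moves:
  rows:
    - {"translation": [0,0,-0.03],"angular": [0,0,0],"jaw": 1}
    - {"translation": [0,0,-0.07],"angular": [0,0,0],"jaw": 1}
    - {"translation": [0,0,-0.11],"angular": [0,0,0],"jaw": 1}
    - {"translation": [0,0,-0.15],"angular": [0,0,0],"jaw": 1}
    - {"translation": [0,0,-0.19],"angular": [0,0,0],"jaw": 1}
    - {"translation": [0,0,-0.23],"angular": [0,0,0],"jaw": 1}
    - {"translation": [0.02,0,-0.25],"angular": [-0.012,0.011,0.12],"jaw": 1}
    - {"translation": [0.05,0,-0.25],"angular": [-0.024,0.022,0.24],"jaw": 1}
    - {"translation": [0.08,0,-0.25],"angular": [-0.036,0.033,0.36],"jaw": 1}
    - {"translation": [0.12,0,-0.25],"angular": [-0.048,0.044,0.48],"jaw": 1}
    - {"translation": [0.15,0,-0.25],"angular": [-0.06,0.055,0.6],"jaw": 1}
    - {"translation": [0.18,0,-0.25],"angular": [-0.07,0.066,0.72],"jaw": 1}

```text
clock: 6.4
tool_pos: [0.4741, -0.2447, 0.2725]
ee_rot: [[0.697, 0.712, 0.089], [0.712, -0.701, 0.034], [0.086, 0.04, -0.996]]
wrist_force: [0.2, -0.1, -3.7]
grip_width: 0.0237
grip_force: 35.0
```

```bash
python3 - <<'E'
from h import *
intray()
goto(tray([.03,0,.20]),trayR())
E
```

```text
tray TCP mm [  65.1 -202.4  212.5] R [[0.645, 0.757, -0.105], [0.763, -0.645, 0.041], [-0.036, -0.107, -0.994]] F tray [-0.48 -0.04 -3.67] grip 0.023655751378820665 34.99213792383671 clock 6.4
clock 6.40 trans [ 0.1323 -0.1557  0.0245] ang [-0.084  0.08   0.866] rows 7.0 F [ 0.2 -0.1 -3.7]
```

Request:
apply_moves:
  rows:
    - {"translation": [0.132,-0.156,0.024],"angular": [-0.084,0.08,0.866],"jaw": 1}
    - {"translation": [0.132,-0.156,0.024],"angular": [-0.084,0.08,0.866],"jaw": 1}
    - {"translation": [0.132,-0.156,0.024],"angular": [-0.084,0.08,0.866],"jaw": 1}
    - {"translation": [0.132,-0.156,0.024],"angular": [-0.084,0.08,0.866],"jaw": 1}
    - {"translation": [0.132,-0.156,0.024],"angular": [-0.084,0.08,0.866],"jaw": 1}
    - {"translation": [0.132,-0.156,0.024],"angular": [-0.084,0.08,0.866],"jaw": 1}
    - {"translation": [0.132,-0.156,0.024],"angular": [-0.084,0.08,0.866],"jaw": 1}
    - {"translation": [0.132,-0.156,0.024],"angular": [-0.084,0.08,0.866],"jaw": 1}
    - {"translation": [0.132,-0.156,0.024],"angular": [-0.084,0.08,0.866],"jaw": 1}

```text
clock: 7.15
tool_pos: [0.4557, -0.0417, 0.2536]
ee_rot: [[0.98, -0.07, 0.188], [-0.069, -0.998, -0.016], [0.189, 0.002, -0.982]]
wrist_force: [-0.5, 1.1, -4.6]
grip_width: 0.0237
grip_force: 35.0
```

```bash
python3 - <<'E'
from h import *
intray()
goto(tray([.03,0,.05]),trayR());goto(tray([.03,0,.025]),trayR())
E
```

```text
tray TCP mm [ 28.2  -1.3 200.6] R [[1.0, 0.006, -0.001], [0.006, -1.0, 0.0], [-0.001, -0.0, -1.0]] F tray [-1.44  1.1  -4.41] grip 0.023684516270592405 34.99849489890039 clock 7.15
clock 7.15 trans [ 0.002  -0.0013  0.1506] ang [-0.     0.001  0.006] rows 3.6 F [-0.5  1.1 -4.6]
clock 7.15 trans [ 0.002  -0.0013  0.1756] ang [-0.     0.001  0.006] rows 4.2 F [-0.5  1.1 -4.6]
```

Request:
apply_moves:
  rows:
    - {"translation": [-0.001,-0.001,0.04],"angular": [0,0,0.006],"jaw": 1}
    - {"translation": [-0.001,-0.001,0.08],"angular": [0,0,0.006],"jaw": 1}
    - {"translation": [-0.001,-0.001,0.12],"angular": [0,0,0.006],"jaw": 1}
    - {"translation": [-0.001,-0.001,0.14],"angular": [0,0,0.006],"jaw": 1}
    - {"translation": [-0.001,-0.001,0.155],"angular": [0,0,0.006],"jaw": 1}
    - {"translation": [-0.001,-0.001,0.165],"angular": [0,0,0.006],"jaw": 1}
    - {"translation": [-0.001,-0.001,0.17],"angular": [0,0,0.006],"jaw": 1}
    - {"translation": [-0.001,-0.001,0.172],"angular": [0,0,0.006],"jaw": 1}
    - {"translation": [-0.001,-0.001,0.172],"angular": [0,0,0.006],"jaw": 1}
    - {"translation": [-0.001,-0.001,0.172],"angular": [0,0,0.006],"jaw": 1}

```text
clock: 7.98
tool_pos: [0.4886, -0.0449, 0.0863]
ee_rot: [[0.979, -0.076, 0.19], [-0.074, -0.997, -0.017], [0.191, 0.003, -0.982]]
wrist_force: [0.5, 0.2, -4.9]
grip_width: 0.0235
grip_force: 35.0
```

```bash
python3 -c "
from h import *
intray()"
```

```text
tray TCP mm [28.9 -1.9 30.1] R [[1.0, 0.001, 0.001], [0.001, -1.0, -0.001], [0.001, 0.001, -1.0]] F tray [-0.46  0.25 -4.88] grip 0.02350561824242071 34.997827392071486 clock 7.98
```

Still carrying full weight, about 5 mm above the shelf. I ease it down.

Request:
apply_moves:
  rows:
    - {"translation": [0,0,0.002],"angular": [0,0,0],"jaw": 1}
    - {"translation": [0,0,0.003],"angular": [0,0,0],"jaw": 1}
    - {"translation": [0,0,0.004],"angular": [0,0,0],"jaw": 1}
    - {"translation": [0,0,0.005],"angular": [0,0,0],"jaw": 1}
    - {"translation": [0,0,0.005],"angular": [0,0,0],"jaw": 1}

```text
clock: 8.4
tool_pos: [0.4888, -0.0447, 0.0804]
ee_rot: [[0.979, -0.076, 0.189], [-0.075, -0.997, -0.017], [0.19, 0.002, -0.982]]
wrist_force: [0.1, -0.9, -4.1]
grip_width: 0.0239
grip_force: 35.0
```

```bash
python3 -c "
from h import *
intray()"
```

```text
tray TCP mm [28.  -1.6 24.2] R [[1.0, 0.0, -0.0], [0.0, -1.0, -0.001], [-0.0, 0.001, -1.0]] F tray [-0.66 -0.89 -4.07] grip 0.023898029430925605 34.997903779149055 clock 8.4
```

Request:
apply_moves:
  rows:
    - {"translation": [0,0,0.001],"angular": [0,0,0],"jaw": 1}
    - {"translation": [0,0,0.002],"angular": [0,0,0],"jaw": 1}
    - {"translation": [0,0,0.003],"angular": [0,0,0],"jaw": 1}
    - {"translation": [0,0,0.003],"angular": [0,0,0],"jaw": 1}

```text
clock: 8.73
tool_pos: [0.4893, -0.0449, 0.0786]
ee_rot: [[0.979, -0.076, 0.188], [-0.074, -0.997, -0.017], [0.189, 0.002, -0.982]]
wrist_force: [-11.3, 1.3, 14.6]
grip_width: 0.0236
grip_force: 35.0
```

```bash
python3 -c "
from h import *
intray()"
```

```text
tray TCP mm [28.1 -1.7 22.3] R [[1.0, 0.001, -0.001], [0.001, -1.0, -0.001], [-0.001, 0.001, -1.0]] F tray [-8.39  0.38 16.49] grip 0.02356371778701854 35.03085611388087 clock 8.73
```

Request:
apply_moves:
  rows:
    - {"translation": [0,0,-0.0015],"angular": [0,0,0],"jaw": 1}
    - {"translation": [0,0,-0.0015],"angular": [0,0,0],"jaw": 0.4}
    - {"translation": [0,0,-0.0015],"angular": [0,0,0],"jaw": 0.4}
    - {"translation": [0,0,-0.0015],"angular": [0,0,0],"jaw": 0.4}
    - {"translation": [0,0,-0.0015],"angular": [0,0,0],"jaw": 0.4}
    - {"translation": [0,0,-0.0015],"angular": [0,0,0],"jaw": 0.4}
    - {"translation": [0,0,-0.03],"angular": [0,0,0],"jaw": 0.4}
    - {"translation": [0,0,-0.07],"angular": [0,0,0],"jaw": 0.4}
    - {"translation": [0,0,-0.11],"angular": [0,0,0],"jaw": 0.2}
    - {"translation": [0,0,-0.15],"angular": [0,0,0],"jaw": 0}
    - {"translation": [0,0,-0.19],"angular": [0,0,0],"jaw": 0}
    - {"translation": [0,0,-0.23],"angular": [0,0,0],"jaw": 0}

```text
clock: 9.73
tool_pos: [0.4452, -0.0407, 0.3052]
ee_rot: [[0.979, -0.076, 0.189], [-0.075, -0.997, -0.017], [0.19, 0.002, -0.982]]
wrist_force: [1.2, -0.1, 0.2]
grip_width: 0.077
grip_force: 0.0
```

```bash
cat > chk.py <<'E'
from h import *
import sys
c=camera("wrist");save(c,sys.argv[1],scale=1.5)
for r in regions_of(c,"chock_grip")[:1]:
    p,q=mask_pts(c,r["region"]);L=(p-O)@A*1000
    k=(L[:,2]>55)&(L[:,2]<67);print(r["confidence"],"grip top",k.sum(),L[k].mean(0).round(1),np.percentile(L[k],[3,97],axis=0).round(1).tolist())
    w=L[(L[:,2]>26)&(L[:,2]<33)];y0=np.median(L[:,1]);print("wedge tops",w[w[:,1]<y0].mean(0).round(1),w[w[:,1]>y0].mean(0).round(1))
E
python3 chk.py w3.png
python3 - <<'E'
from h import *
intray()
d=np.radians(-11.3)
goto([0.496+.09*0,0.381,0.30],Rz(-11.3))   # tool x along the pipe
E
```

```text
0.9 grip top 660 [29.  -1.9 60.9] [[14.8, -12.9, 57.1], [42.3, 9.1, 63.0]]
wedge tops [ 56.9 -72.6  29.1] [57.2 68.2 29.2]
tray TCP mm [ 32.2  -2.4 258.3] R [[1.0, 0.001, 0.012], [0.001, -1.0, -0.005], [0.012, 0.005, -1.0]] F tray [ 0.72 -0.6  -0.74] grip 0.08527020616454979 0.0 clock 9.83
clock 9.83 trans [ 0.0129 -0.4255  0.0112] ang [-0.006 -0.204  0.121] rows 10.2 F [ 0.8 -0.7 -0.6]
```

View pics/w3.png

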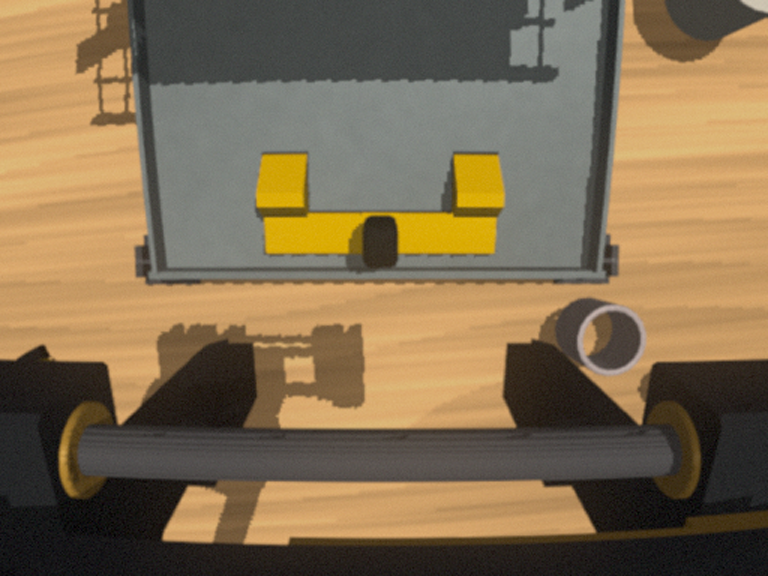

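The chock stands square on the front of the shelf, ramps uphill, grip at (380,240), measured at tray x=29, y=−2 mm. Next I go to the pipe.

Request:
apply_moves:
  rows:
    - {"translation": [0.013,-0.425,0.011],"angular": [-0.006,-0.204,0.121],"jaw": 0}
    - {"translation": [0.013,-0.425,0.011],"angular": [-0.006,-0.204,0.121],"jaw": 0}
    - {"translation": [0.013,-0.425,0.011],"angular": [-0.006,-0.204,0.121],"jaw": 0}
    - {"translation": [0.013,-0.425,0.011],"angular": [-0.006,-0.204,0.121],"jaw": 0}
    - {"translation": [0.013,-0.425,0.011],"angular": [-0.006,-0.204,0.121],"jaw": 0}
    - {"translation": [0.013,-0.425,0.011],"angular": [-0.006,-0.204,0.121],"jaw": 0}
    - {"translation": [0.013,-0.425,0.011],"angular": [-0.006,-0.204,0.121],"jaw": 0}
    - {"translation": [0.013,-0.425,0.011],"angular": [-0.006,-0.204,0.121],"jaw": 0}
    - {"translation": [0.013,-0.425,0.011],"angular": [-0.006,-0.204,0.121],"jaw": 0}
    - {"translation": [0.013,-0.425,0.011],"angular": [-0.006,-0.204,0.121],"jaw": 0}
    - {"translation": [0.013,-0.425,0.011],"angular": [-0.006,-0.204,0.121],"jaw": 0}
    - {"translation": [0.013,-0.425,0.011],"angular": [-0.006,-0.204,0.121],"jaw": 0}

```text
clock: 10.83
tool_pos: [0.4925, 0.3843, 0.2921]
ee_rot: [[0.981, -0.192, -0.015], [-0.192, -0.981, 0.005], [-0.015, -0.002, -1.0]]
wrist_force: [-0.2, 0.3, -0.3]
grip_width: 0.0879
grip_force: 0.0
```

```bash
python3 - <<'E'
from h import *
c=camera("wrist");save(c,"w4.png",scale=1.5)
for r in regions_of(c,"pipe_center")[:2]:
    p,_=mask_pts(c,r["region"]);print(r["confidence"],r["extent"],len(p))
    p=p[(p[:,2]>.064)&(p[:,2]<.08)];m=p.mean(0);d=np.linalg.svd(p[:,:2]-m[:2],full_matrices=False)[2][0];d*=np.sign(d[0])
    t=(p-m)[:,:2]@d;lo,hi=np.percentile(t,[.5,99.5]);nn=np.array([-d[1],d[0]])
    # ridge: fit circle offset using height
    s=(p-m)[:,:2]@nn;a=np.polyfit(s,p[:,2],2)
    print("yaw",np.degrees(np.arctan2(d[1],d[0])),"len",hi-lo,"mid",m[:2]+d*(lo+hi)/2,"ridge off",-a[1]/2/a[0],"top z",np.percentile(p[:,2],99))
s=state();print(s["tool_pos"],s["joint_pos"].round(0),s["clock"])
E
```

```text
0.97 [287.3, 321.6, 371.9, 356.0] 1756<stdin>:5: RuntimeWarning: Mean of empty slice.
  ret = um.true_divide(
Traceback (most recent call last):
IndexError: index 0 is out of bounds for axis 0 with size 0
```

View pics/w4.png

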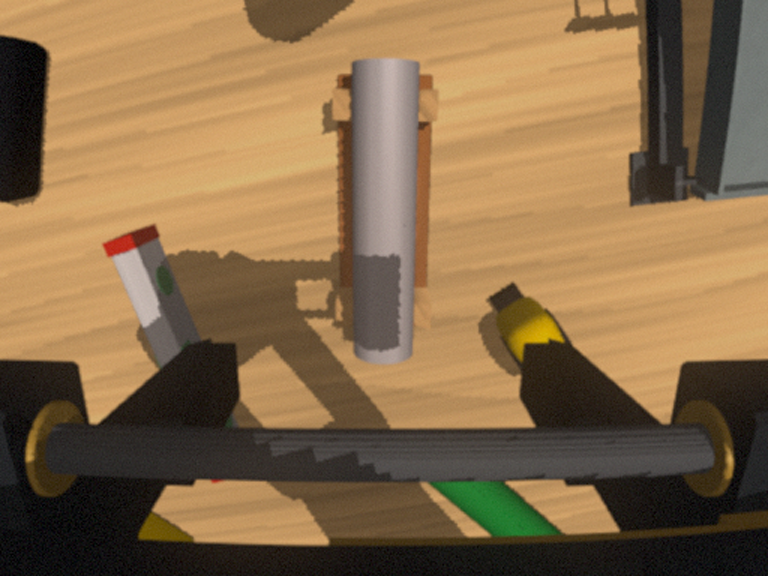

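The view shows the grey pipe from (385,60) to (383,360) in its cradle. The network's hit at the bottom is the green look-alike, so I measure in the grey pipe's pixel window instead.

```bash
python3 - <<'E'
from h import *
c=camera("wrist")
m=np.zeros((384,512),bool);m[30:246,228:290]=1
p,_=mask_pts(c,m);p=p[(p[:,2]>.058)&(p[:,2]<.085)]
m=p.mean(0);d=np.linalg.svd(p[:,:2]-m[:2],full_matrices=False)[2][0];d*=np.sign(d[0])
t=(p-m)[:,:2]@d;lo,hi=np.percentile(t,[.3,99.7]);nn=np.array([-d[1],d[0]])
s=(p-m)[:,:2]@nn;a=np.polyfit(s,p[:,2],2);off=-a[1]/2/a[0]
mid=m[:2]+d*(lo+hi)/2+nn*off;yaw=np.degrees(np.arctan2(d[1],d[0]))
print("yaw",yaw,"len",hi-lo,"mid",mid,"off",off,"top z",np.percentile(p[:,2],98))
print(state()["joint_pos"].round(0))
goto([*mid,0.12],Rz(yaw));goto([*mid,0.034],Rz(yaw))
E
```

```text
yaw -11.560924190765842 len 0.21859589483600506 mid [0.50106818 0.37967446] off -7.398610820240544e-07 top z 0.07578249978340064
[ 26.  15.  81.   1.  85. 128.]
clock 10.98 trans [ 0.0103 -0.0006  0.1732] ang [-0.001  0.014  0.004] rows 4.2 F [-0.4  0.  -0.4]
clock 10.98 trans [ 0.0116 -0.0005  0.2592] ang [-0.001  0.014  0.004] rows 6.2 F [-0.4  0.  -0.4]
```

Request:
apply_moves:
  rows:
    - {"translation": [0.01,-0.0005,0.17],"angular": [0,0.014,0.004],"jaw": 0}
    - {"translation": [0.01,-0.0005,0.17],"angular": [0,0.014,0.004],"jaw": 0}
    - {"translation": [0.01,-0.0005,0.17],"angular": [0,0.014,0.004],"jaw": 0}
    - {"translation": [0.01,-0.0005,0.17],"angular": [0,0.014,0.004],"jaw": 0}
    - {"translation": [0.0115,-0.0005,0.195],"angular": [0,0.014,0.004],"jaw": 0}
    - {"translation": [0.0115,-0.0005,0.22],"angular": [0,0.014,0.004],"jaw": 0}
    - {"translation": [0.0115,-0.0005,0.24],"angular": [0,0.014,0.004],"jaw": 0}
    - {"translation": [0.0115,-0.0005,0.259],"angular": [0,0.014,0.004],"jaw": 0}
    - {"translation": [0.0115,-0.0005,0.259],"angular": [0,0.014,0.004],"jaw": 0}

```text
clock: 11.73
tool_pos: [0.4991, 0.3777, 0.0311]
ee_rot: [[0.979, -0.203, -0.005], [-0.203, -0.979, -0.001], [-0.005, 0.002, -1.0]]
wrist_force: [-1.0, 0.5, -1.0]
grip_width: 0.0881
grip_force: 0.0
```

Request:
apply_moves:
  rows:
    - {"translation": [0,0,0],"angular": [0,0,0],"jaw": 1}
    - {"translation": [0,0,0],"angular": [0,0,0],"jaw": 1}
    - {"translation": [0,0,0],"angular": [0,0,0],"jaw": 1}
    - {"translation": [0,0,0],"angular": [0,0,0],"jaw": 1}
    - {"translation": [0,0,0],"angular": [0,0,0],"jaw": 1}
    - {"translation": [0,0,0],"angular": [0,0,0],"jaw": 1}
    - {"translation": [0,0,0],"angular": [0,0,0],"jaw": 1}
    - {"translation": [0,0,0],"angular": [0,0,0],"jaw": 1}
  force: 45

```text
clock: 12.4
tool_pos: [0.5014, 0.3796, 0.0356]
ee_rot: [[0.98, -0.199, 0.0], [-0.199, -0.98, -0.001], [0.001, 0.001, -1.0]]
wrist_force: [-2.0, -7.1, 6.5]
grip_width: 0.0469
grip_force: 45.0
```

```bash
python3 - <<'E'
from h import *
s=state();print(s["tool_pos"],s["grip_width"],s["grip_force"],s["wrist_force"])
# rack: tool x along tray +y, z into shelf
R=np.stack([A[:,1],A[:,0],-A[:,2]],1);print(np.linalg.det(R))
goto(tray([.11,0.0,.20]),R)
E
```

```text
[0.50140581 0.37956879 0.03564618] 0.04693808594428132 44.97803404927254 [-1.96030194 -7.12287118  6.48925062]
0.9999999999999994
clock 12.40 trans [ 0.1189  0.4108 -0.2325] ang [-0.143  0.161 -1.689] rows 13.6 F [-2.  -7.1  6.5]
```

Request:
apply_moves:
  rows:
    - {"translation": [0,0,-0.015],"angular": [0,0,0],"jaw": 1}
    - {"translation": [0,0,-0.04],"angular": [0,0,0],"jaw": 1}
    - {"translation": [0,0,-0.08],"angular": [0,0,0],"jaw": 1}
    - {"translation": [0,0,-0.12],"angular": [0,0,0],"jaw": 1}
    - {"translation": [0,0,-0.16],"angular": [0,0,0],"jaw": 1}
    - {"translation": [0,0,-0.2],"angular": [0,0,0],"jaw": 1}
    - {"translation": [0,0,-0.24],"angular": [0,0,0],"jaw": 1}
    - {"translation": [0,0.0,-0.265],"angular": [0,0,0],"jaw": 1}
    - {"translation": [0,0.0,-0.265],"angular": [0,0,0],"jaw": 1}

```text
clock: 13.15
tool_pos: [0.5031, 0.3818, 0.3068]
ee_rot: [[0.98, -0.2, 0.01], [-0.2, -0.98, 0.007], [0.009, -0.009, -1.0]]
wrist_force: [1.1, 0.6, -4.1]
grip_width: 0.0472
grip_force: 44.9
```

```bash
python3 - <<'E'
from h import *
intray()
R=np.stack([A[:,1],A[:,0],-A[:,2]],1)
goto(tray([.09,0.0,.20]),R)
E
```

```text
tray TCP mm [ 53.  424.5 250.5] R [[0.976, -0.124, -0.18], [-0.124, -0.992, 0.009], [-0.18, 0.013, -0.984]] F tray [ 0.25  0.68 -4.21] grip 0.04716994415032885 44.91860903799534 clock 13.15
clock 13.15 trans [0.0978 0.416  0.0391] ang [-0.143  0.147 -1.691] rows 13.6 F [ 1.1  0.6 -4.1]
```

Request:
apply_moves:
  rows:
    - {"translation": [0.005,0.03,0],"angular": [-0.01,0.011,-0.124],"jaw": 1}
    - {"translation": [0.015,0.06,0],"angular": [-0.02,0.022,-0.248],"jaw": 1}
    - {"translation": [0.025,0.1,0],"angular": [-0.03,0.033,-0.372],"jaw": 1}
    - {"translation": [0.035,0.135,0],"angular": [-0.04,0.044,-0.495],"jaw": 1}
    - {"translation": [0.045,0.17,0],"angular": [-0.05,0.055,-0.62],"jaw": 1}
    - {"translation": [0.05,0.205,0],"angular": [-0.061,0.065,-0.74],"jaw": 1}
    - {"translation": [0.055,0.235,0],"angular": [-0.072,0.075,-0.86],"jaw": 1}
    - {"translation": [0.06,0.27,0],"angular": [-0.083,0.085,-0.98],"jaw": 1}
    - {"translation": [0.068,0.305,0],"angular": [-0.094,0.096,-1.1],"jaw": 1}
    - {"translation": [0.076,0.34,0],"angular": [-0.105,0.106,-1.22],"jaw": 1}
    - {"translation": [0.084,0.37,0],"angular": [-0.115,0.117,-1.345],"jaw": 1}
    - {"translation": [0.092,0.4,0],"angular": [-0.125,0.127,-1.46],"jaw": 1}

```text
clock: 14.15
tool_pos: [0.5091, -0.0259, 0.2953]
ee_rot: [[0.35, 0.925, 0.147], [0.937, -0.348, -0.038], [0.016, 0.151, -0.988]]
wrist_force: [1.1, -0.3, -5.8]
grip_width: 0.0473
grip_force: 44.9
```

```bash
python3 - <<'E'
from h import *
intray()
R=np.stack([A[:,1],A[:,0],-A[:,2]],1)
goto(tray([.095,0.0,.15]),R)
E
```

```text
tray TCP mm [ 87.2  18.5 231.7] R [[0.275, 0.961, -0.041], [0.961, -0.276, -0.026], [-0.036, -0.032, -0.999]] F tray [ 0.03 -0.18 -5.94] grip 0.04730080583289141 44.92555193603039 clock 14.15
clock 14.15 trans [-0.0127  0.0152  0.0817] ang [-0.037  0.031 -0.28 ] rows 2.3 F [ 1.1 -0.3 -5.8]
```

Request:
apply_moves:
  rows:
    - {"translation": [-0.0127,0.0152,0.03],"angular": [-0.037,0.031,-0.28],"jaw": 1}
    - {"translation": [-0.0127,0.0152,0.06],"angular": [-0.037,0.031,-0.28],"jaw": 1}
    - {"translation": [-0.0127,0.0152,0.08],"angular": [-0.037,0.031,-0.28],"jaw": 1}
    - {"translation": [-0.0127,0.0152,0.08],"angular": [-0.037,0.031,-0.28],"jaw": 1}
    - {"translation": [-0.0127,0.0152,0.08],"angular": [-0.037,0.031,-0.28],"jaw": 1}
    - {"translation": [-0.0127,0.0152,0.08],"angular": [-0.037,0.031,-0.28],"jaw": 1}

```text
clock: 14.65
tool_pos: [0.5325, -0.045, 0.2219]
ee_rot: [[0.083, 0.978, 0.193], [0.997, -0.081, -0.017], [-0.001, 0.194, -0.981]]
wrist_force: [0.4, 0.4, -5.3]
grip_width: 0.0471
grip_force: 44.9
```

```bash
python3 - <<'E'
from h import *
intray()
R=np.stack([A[:,1],A[:,0],-A[:,2]],1)
c=camera("wrist");save(c,"w5.png",scale=1.5)
goto(tray([.108,-.002,.04]),R);goto(tray([.108,-.002,.011]),R)
E
```

```text
tray TCP mm [ 97.7   1.3 154.9] R [[0.006, 1.0, 0.004], [1.0, -0.006, -0.001], [-0.001, 0.004, -1.0]] F tray [-0.64  0.42 -5.27] grip 0.04707007478225958 44.92794793099165 clock 14.65
clock 14.70 trans [-0.003   0.0087  0.1158] ang [ 0.006  0.002 -0.005] rows 2.8 F [-0.2  0.  -5.5]
clock 14.70 trans [-0.0029  0.0086  0.1448] ang [ 0.006  0.002 -0.005] rows 3.5 F [-0.2  0.  -5.5]
```

View pics/w5.png

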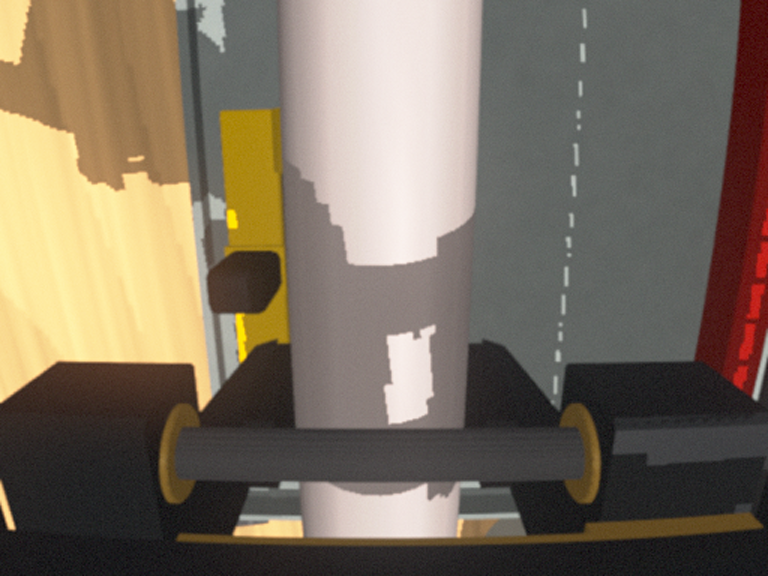

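The pipe is held square, parallel to the red stop, with the chock grip at (245,280) just downhill. I lower it uphill of the wedges.

Request:
apply_moves:
  rows:
    - {"translation": [-0.003,0.0087,0.02],"angular": [0.005,0.001,-0.005],"jaw": 1}
    - {"translation": [-0.003,0.0087,0.05],"angular": [0.005,0.001,-0.005],"jaw": 1}
    - {"translation": [-0.003,0.0087,0.08],"angular": [0.005,0.001,-0.005],"jaw": 1}
    - {"translation": [-0.003,0.0087,0.105],"angular": [0.005,0.001,-0.005],"jaw": 1}
    - {"translation": [-0.003,0.0087,0.12],"angular": [0.005,0.001,-0.005],"jaw": 1}
    - {"translation": [-0.003,0.0087,0.13],"angular": [0.005,0.001,-0.005],"jaw": 1}
    - {"translation": [-0.003,0.0087,0.135],"angular": [0.005,0.001,-0.005],"jaw": 1}
    - {"translation": [-0.003,0.0087,0.139],"angular": [0.005,0.001,-0.005],"jaw": 1}
    - {"translation": [-0.003,0.0087,0.141],"angular": [0.005,0.001,-0.005],"jaw": 1}
    - {"translation": [-0.003,0.0087,0.141],"angular": [0.005,0.001,-0.005],"jaw": 1}

```text
clock: 15.53
tool_pos: [0.5691, -0.0517, 0.0864]
ee_rot: [[0.077, 0.979, 0.191], [0.997, -0.075, -0.017], [-0.002, 0.192, -0.981]]
wrist_force: [-0.6, 0.1, -6.3]
grip_width: 0.0471
grip_force: 44.9
```

```bash
python3 -c "
from h import *
intray()"
```

```text
tray TCP mm [108.3  -2.4  14.8] R [[-0.0, 1.0, 0.002], [1.0, 0.0, -0.001], [-0.001, 0.002, -1.0]] F tray [-1.8   0.1  -6.08] grip 0.047104856611301045 44.9271234869957 clock 15.53
```

Request:
apply_moves:
  rows:
    - {"translation": [0,0,0.001],"angular": [0,0,0],"jaw": 1}
    - {"translation": [0,0,0.002],"angular": [0,0,0],"jaw": 1}
    - {"translation": [0,0,0.003],"angular": [0,0,0],"jaw": 1}
    - {"translation": [0,0,0.004],"angular": [0,0,0],"jaw": 1}
    - {"translation": [0,0,0.004],"angular": [0,0,0],"jaw": 1}

```text
clock: 15.95
tool_pos: [0.5691, -0.0516, 0.0815]
ee_rot: [[0.077, 0.979, 0.189], [0.997, -0.075, -0.016], [-0.002, 0.19, -0.982]]
wrist_force: [-0.3, -0.4, -7.1]
grip_width: 0.047
grip_force: 44.9
```

```bash
python3 -c "
from h import *
intray()"
```

```text
tray TCP mm [107.3  -2.4  10. ] R [[-0.0, 1.0, 0.0], [1.0, 0.0, -0.001], [-0.001, 0.0, -1.0]] F tray [-1.65 -0.45 -6.88] grip 0.04700742301072757 44.926934614777565 clock 15.95
```

Request:
apply_moves:
  rows:
    - {"translation": [0,0,0.0007],"angular": [0,0,0],"jaw": 1}
    - {"translation": [0,0,0.0014],"angular": [0,0,0],"jaw": 1}
    - {"translation": [0,0,0.002],"angular": [0,0,0],"jaw": 1}
    - {"translation": [0,0,0.002],"angular": [0,0,0],"jaw": 1}

```text
clock: 16.28
tool_pos: [0.5695, -0.0517, 0.0804]
ee_rot: [[0.076, 0.979, 0.189], [0.997, -0.075, -0.016], [-0.002, 0.19, -0.982]]
wrist_force: [-6.0, 1.3, 3.5]
grip_width: 0.0473
grip_force: 45.0
```

```bash
python3 -c "
from h import *
intray()"
```

```text
tray TCP mm [107.5  -2.4   8.8] R [[-0.0, 1.0, -0.0], [1.0, 0.0, -0.001], [-0.001, -0.0, -1.0]] F tray [-5.32  0.79  4.58] grip 0.047331527931586 44.97586637735367 clock 16.28
```

Request:
apply_moves:
  rows:
    - {"translation": [0,0,-0.0008],"angular": [0,0,0],"jaw": 1}
    - {"translation": [0,-0.001,-0.0008],"angular": [0,0,0],"jaw": 1}
    - {"translation": [0,-0.002,-0.0008],"angular": [0,0,0],"jaw": 1}
    - {"translation": [0,-0.002,-0.0008],"angular": [0,0,0],"jaw": 1}

```text
clock: 16.62
tool_pos: [0.5674, -0.0515, 0.08]
ee_rot: [[0.077, 0.979, 0.19], [0.997, -0.075, -0.016], [-0.002, 0.19, -0.982]]
wrist_force: [-0.1, 0.2, -4.6]
grip_width: 0.0471
grip_force: 44.9
```

```bash
python3 -c "
from h import *
intray()"
```

```text
tray TCP mm [105.4  -2.4   8.9] R [[-0.0, 1.0, 0.0], [1.0, 0.0, -0.001], [-0.001, 0.0, -1.0]] F tray [-0.96  0.24 -4.46] grip 0.04712088333932173 44.935767240822315 clock 16.62
```

Request:
apply_moves:
  rows:
    - {"translation": [0,-0.001,0],"angular": [0,0,0],"jaw": 1}
    - {"translation": [0,-0.002,0],"angular": [0,0,0],"jaw": 1}
    - {"translation": [0,-0.002,0],"angular": [0,0,0],"jaw": 1}

```text
clock: 16.87
tool_pos: [0.5654, -0.0514, 0.0796]
ee_rot: [[0.077, 0.979, 0.189], [0.997, -0.075, -0.016], [-0.002, 0.19, -0.982]]
wrist_force: [0.4, -0.5, -4.8]
grip_width: 0.047
grip_force: 44.9
```

```bash
python3 -c "
from h import *
intray()"
```

```text
tray TCP mm [103.3  -2.4   8.9] R [[-0.0, 1.0, 0.0], [1.0, 0.0, -0.001], [-0.001, 0.0, -1.0]] F tray [-0.48 -0.5  -4.81] grip 0.04698725892181067 44.935139045119286 clock 16.87
```

Request:
apply_moves:
  rows:
    - {"translation": [0,-0.0005,0],"angular": [0,0,0],"jaw": 1}
    - {"translation": [0,-0.001,0],"angular": [0,0,0],"jaw": 1}
    - {"translation": [0,-0.001,0],"angular": [0,0,0],"jaw": 1}

```text
clock: 17.12
tool_pos: [0.5644, -0.0513, 0.0794]
ee_rot: [[0.077, 0.979, 0.189], [0.997, -0.075, -0.016], [-0.002, 0.19, -0.982]]
wrist_force: [0.4, 0.2, -4.6]
grip_width: 0.0471
grip_force: 44.9
```

```bash
python3 -c "
from h import *
intray()"
```

```text
tray TCP mm [102.3  -2.3   8.8] R [[-0.0, 1.0, 0.0], [1.0, 0.0, -0.001], [-0.001, 0.0, -1.0]] F tray [-0.52  0.26 -4.57] grip 0.047134237099884374 44.93534334003925 clock 17.12
```

Request:
apply_moves:
  rows:
    - {"translation": [0,-0.0005,0],"angular": [0,0,0],"jaw": 1}
    - {"translation": [0,-0.001,0],"angular": [0,0,0],"jaw": 1}
    - {"translation": [0,-0.001,0],"angular": [0,0,0],"jaw": 1}

```text
clock: 17.37
tool_pos: [0.5634, -0.0512, 0.0793]
ee_rot: [[0.077, 0.979, 0.189], [0.997, -0.075, -0.016], [-0.002, 0.19, -0.982]]
wrist_force: [-0.8, -1.0, -3.3]
grip_width: 0.0471
grip_force: 44.9
```

```bash
python3 -c "
from h import *
intray()"
```

```text
tray TCP mm [101.3  -2.3   8.9] R [[-0.0, 1.0, 0.0], [1.0, 0.0, -0.001], [-0.001, 0.0, -1.0]] F tray [-1.29 -1.1  -3.12] grip 0.04710537559963623 44.935281202197075 clock 17.37
```

Request:
apply_moves:
  rows:
    - {"translation": [0,-0.0005,0],"angular": [0,0,0],"jaw": 1}
    - {"translation": [0,-0.001,0],"angular": [0,0,0],"jaw": 1}
    - {"translation": [0,-0.001,0],"angular": [0,0,0],"jaw": 1}

```text
clock: 17.62
tool_pos: [0.5625, -0.0511, 0.0791]
ee_rot: [[0.077, 0.979, 0.189], [0.997, -0.075, -0.016], [-0.002, 0.19, -0.982]]
wrist_force: [-0.9, -0.2, -4.9]
grip_width: 0.0471
grip_force: 44.9
```

```bash
python3 -c "
from h import *
intray()"
```

```text
tray TCP mm [100.3  -2.3   8.9] R [[-0.0, 1.0, 0.0], [1.0, 0.0, -0.001], [-0.001, 0.0, -1.0]] F tray [-1.79 -0.26 -4.6 ] grip 0.04714946355233455 44.935540817677975 clock 17.62
```

Request:
apply_moves:
  rows:
    - {"translation": [0,-0.0005,0],"angular": [0,0,0],"jaw": 1}
    - {"translation": [0,-0.001,0],"angular": [0,0,0],"jaw": 1}
    - {"translation": [0,-0.001,0],"angular": [0,0,0],"jaw": 1}

```text
clock: 17.87
tool_pos: [0.5619, -0.0511, 0.0791]
ee_rot: [[0.077, 0.979, 0.19], [0.997, -0.075, -0.017], [-0.002, 0.191, -0.982]]
wrist_force: [1.6, -0.0, -4.7]
grip_width: 0.0468
grip_force: 44.9
```

```bash
python3 -c "
from h import *
intray()"
```

```text
tray TCP mm [99.8 -2.4  9. ] R [[-0.0, 1.0, 0.001], [1.0, 0.0, -0.001], [-0.001, 0.001, -1.0]] F tray [ 0.71  0.13 -4.97] grip 0.046832159682943894 44.9333331361413 clock 17.87
```

Request:
apply_moves:
  rows:
    - {"translation": [0,-0.0005,0],"angular": [0,0,0],"jaw": 1}
    - {"translation": [0,-0.001,0],"angular": [0,0,0],"jaw": 1}
    - {"translation": [0,-0.001,0],"angular": [0,0,0],"jaw": 1}

```text
clock: 18.12
tool_pos: [0.5611, -0.0511, 0.0791]
ee_rot: [[0.077, 0.979, 0.191], [0.997, -0.075, -0.017], [-0.002, 0.191, -0.982]]
wrist_force: [2.7, -0.4, -2.7]
grip_width: 0.0474
grip_force: 44.9
```

```bash
python3 -c "
from h import *
intray();print(state()['ft_torque'])"
```

```text
tray TCP mm [99.  -2.5  9.2] R [[-0.0, 1.0, 0.001], [1.0, 0.0, -0.001], [-0.001, 0.001, -1.0]] F tray [ 2.15 -0.15 -3.21] grip 0.04735983854850955 44.938545897603035 clock 18.12
[-0.00759716 -0.2290776   0.02625271]
```

Bearing felt: Fx went up about 3 N, travel lagged, and part of the weight came off the wrist. I lower a touch and let go with a small opening, then withdraw square to the shelf.

Request:
apply_moves:
  rows:
    - {"translation": [0,0,0.0005],"angular": [0,0,0],"jaw": 1}
    - {"translation": [0,0,0.0005],"angular": [0,0,0],"jaw": 0.38}
    - {"translation": [0,0,0.0005],"angular": [0,0,0],"jaw": 0.36}
    - {"translation": [0,0,0.0005],"angular": [0,0,0],"jaw": 0.36}
    - {"translation": [0,0,-0.01],"angular": [0,0,0],"jaw": 0.36}
    - {"translation": [0,0,-0.025],"angular": [0,0,0],"jaw": 0.36}
    - {"translation": [0,0,-0.05],"angular": [0,0,0],"jaw": 0.36}
    - {"translation": [0,0,-0.09],"angular": [0,0,0],"jaw": 0.36}
    - {"translation": [0,0,-0.13],"angular": [0,0,0],"jaw": 0.36}
    - {"translation": [0,0,-0.17],"angular": [0,0,0],"jaw": 0.36}
    - {"translation": [0,0,-0.2],"angular": [0,0,0],"jaw": 0.36}

```text
clock: 19.03
tool_pos: [0.5225, -0.0477, 0.2794]
ee_rot: [[0.076, 0.978, 0.193], [0.997, -0.074, -0.018], [-0.003, 0.193, -0.981]]
wrist_force: [-0.1, 0.1, 0.3]
grip_width: 0.0565
grip_force: 0.0
```

```bash
python3 - <<'E'
from h import *
intray()
c=camera("scene")
for th in("pipe_center","chock_grip"):
  for r in regions_of(c,th)[:3]:
    p,_=mask_pts(c,r["region"]);L=(p-O)@A*1000
    print(th,r["confidence"],r["extent"],np.median(L,0).round(1),np.percentile(L,[3,97],axis=0).round(0).tolist())
goto(tray([-.07,-.002,.26]),trayR(15))
E
```

```text
tray TCP mm [ 99.   -2.2 213.2] R [[-0.001, 1.0, 0.004], [1.0, 0.001, -0.002], [-0.002, 0.004, -1.0]] F tray [-0.03  0.1   0.33] grip 0.056471380701092415 0.0 clock 19.03
pipe_center 0.77 [215.5, 148.5, 269.0, 165.8] [-262.   351.5   38.9] [[-387.0, 246.0, 9.0], [-221.0, 392.0, 71.0]]
pipe_center 0.5 [219.7, 256.0, 238.9, 272.5] [ 112.4 -110.1   40.3] [[88.0, -181.0, 12.0], [258.0, -78.0, 193.0]]
pipe_center 0.34 [188.7, 196.9, 360.0, 331.4] [318.3 -42.6 188.7] [[1.0, -174.0, -6.0], [388.0, 166.0, 235.0]]
chock_grip 0.71 [216.9, 229.2, 254.3, 252.8] [ 27.2 -11.6  15.8] [[12.0, -88.0, 8.0], [48.0, 66.0, 63.0]]
chock_grip 0.7 [292.3, 169.9, 341.9, 207.0] [-29.2 427.4 -33.9] [[-86.0, 371.0, -55.0], [98.0, 462.0, 17.0]]
chock_grip 0.44 [352.5, 175.9, 375.4, 228.2] [225.5 411.5  50. ] [[188.0, 396.0, -68.0], [251.0, 449.0, 102.0]]
clock 19.18 trans [ 0.0005 -0.1699 -0.0486] ang [-0.198  0.202  1.562] rows 12.7 F [-0.1 -0.9 -1.4]
```

```bash
cat >> h.py <<'E'
def pushR(lean): return trayR(lean)@Ro.from_euler('z',180,degrees=True).as_matrix()
def pushpose(gx,gy,gz,lean,back=0.):
    R=pushR(lean);return tray([gx,gy,gz])+R[:,2]*(.019-back),R
E
python3 - <<'E'
from h import *
goto(*pushpose(.0285,-.002,.043,32,.16)); print(pushpose(.0285,-.002,.043,32,.16)[0])
E
```

```text
clock 19.18 trans [ 0.0007 -0.1467  0.049 ] ang [-0.434 -0.431 -1.526] rows 13.2 F [-0.1 -0.9 -1.4]
[ 0.38993876 -0.03734589  0.20214253]
```

Request:
apply_moves:
  rows:
    - {"translation": [0,-0.02,0],"angular": [-0.036,-0.036,-0.12],"jaw": 0.3}
    - {"translation": [0,-0.04,0],"angular": [-0.07,-0.07,-0.24],"jaw": 0.3}
    - {"translation": [0,-0.06,0],"angular": [-0.105,-0.105,-0.36],"jaw": 0.3}
    - {"translation": [0,-0.08,0],"angular": [-0.14,-0.14,-0.48],"jaw": 0.3}
    - {"translation": [0,-0.1,0],"angular": [-0.175,-0.175,-0.6],"jaw": 0.3}
    - {"translation": [0,-0.12,0],"angular": [-0.21,-0.21,-0.72],"jaw": 0.3}
    - {"translation": [0,-0.135,0],"angular": [-0.245,-0.245,-0.84],"jaw": 0.3}
    - {"translation": [0,-0.147,0],"angular": [-0.28,-0.28,-0.96],"jaw": 0.3}
    - {"translation": [0,-0.147,0.01],"angular": [-0.315,-0.315,-1.08],"jaw": 0.3}
    - {"translation": [0,-0.147,0.02],"angular": [-0.345,-0.345,-1.2],"jaw": 0.3}
    - {"translation": [0,-0.147,0.03],"angular": [-0.38,-0.38,-1.32],"jaw": 0.3}
    - {"translation": [0,-0.147,0.04],"angular": [-0.41,-0.41,-1.44],"jaw": 0.3}

```text
clock: 20.18
tool_pos: [0.3937, -0.0368, 0.2052]
ee_rot: [[-0.741, 0.246, 0.625], [0.24, 0.966, -0.095], [-0.627, 0.079, -0.775]]
wrist_force: [0.8, 0.3, -0.6]
grip_width: 0.0615
grip_force: 0.0
```

```bash
python3 - <<'E'
from h import *
intray();print(state()["joint_pos"].round(0))
goto(*pushpose(.0285,-.002,.043,32,.16))
E
```

```text
tray TCP mm [-42.   -1.1 164.8] R [[-0.862, 0.183, 0.472], [0.183, 0.982, -0.046], [-0.472, 0.047, -0.88]] F tray [ 0.62  0.39 -0.73] grip 0.06153027811227012 0.0 clock 20.18
[ -38.  -51.  147.   24.   51. -122.]
clock 20.18 trans [ 0.0045 -0.0017  0.0001] ang [-0.052 -0.062 -0.183] rows 1.6 F [ 0.8  0.3 -0.6]
```

```bash
python3 - <<'E'
from h import *
goto(*pushpose(.0285,-.002,.043,32,.10))
goto(*pushpose(.0285,-.002,.043,32,.08))
E
```

```text
clock 20.18 trans [0.0011 0.0017 0.0599] ang [-0.052 -0.062 -0.183] rows 1.6 F [ 0.8  0.3 -0.6]
clock 20.18 trans [-0.      0.0029  0.0798] ang [-0.052 -0.062 -0.183] rows 1.9 F [ 0.8  0.3 -0.6]
```

Request:
apply_moves:
  rows:
    - {"translation": [0,0,0.03],"angular": [0,0,0],"jaw": 0.3}
    - {"translation": [0,0.001,0.055],"angular": [-0.02,-0.02,-0.07],"jaw": 0.3}
    - {"translation": [0,0.002,0.07],"angular": [-0.052,-0.062,-0.183],"jaw": 0.3}
    - {"translation": [0,0.002,0.07],"angular": [-0.052,-0.062,-0.183],"jaw": 0.3}
    - {"translation": [0,0.002,0.07],"angular": [-0.052,-0.062,-0.183],"jaw": 0.3}

```text
clock: 20.6
tool_pos: [0.4383, -0.0422, 0.1516]
ee_rot: [[-0.731, 0.08, 0.677], [0.059, 0.997, -0.054], [-0.68, 0.001, -0.734]]
wrist_force: [0.1, -0.3, -0.1]
grip_width: 0.0618
grip_force: 0.0
```

```bash
python3 - <<'E'
from h import *
intray();print(state()["joint_pos"].round(0))
c=camera("wrist");save(c,"w6.png",scale=1.5)
for r in regions_of(c,"chock_grip")[:1]:
    p,q=mask_pts(c,r["region"]);L=(p-O)@A*1000
    k=(L[:,2]>50)&(L[:,2]<67);print(r["confidence"],"grip top",k.sum(),np.percentile(L[k],[3,97],axis=0).round(1).tolist())
for r in regions_of(c,"pipe_center")[:2]:
    p,q=mask_pts(c,r["region"]);L=(p-O)@A*1000
    print("pipe",r["confidence"],r["extent"],np.percentile(L,[3,50,97],axis=0).round(1).tolist())
    for s in(-1,1):
        e=L[(s*L[:,1]>60)&(s*L[:,1]<100)&(L[:,2]>44)&(L[:,2]<50)];print("  end",s,e[:,0].mean(),len(e))
goto(*pushpose(.0285,-.002,.042,32,0))
E
```

```text
tray TCP mm [ -8.1  -3.1 103.8] R [[-0.849, 0.003, 0.528], [0.003, 1.0, -0.001], [-0.528, 0.001, -0.849]] F tray [ 0.05 -0.27 -0.11] grip 0.061773145012551066 0.0 clock 20.6
[ -37.  -31.  148.   43.   33. -154.]
0.69 grip top 1509 [[12.1, -12.9, 51.0], [37.3, 9.0, 62.4]]
pipe 0.8 [115.8, 206.5, 393.4, 262.6] [[76.0, -108.6, 12.9], [80.1, -3.2, 35.6], [102.6, 101.9, 47.4]]
  end -1 88.63260004836876 13
  end 1 90.87303546634656 89
clock 20.75 trans [0.0024 0.001  0.0919] ang [-0.002 -0.001 -0.007] rows 2.2 F [-0.3 -0.2 -0.3]
```

View pics/w6.png

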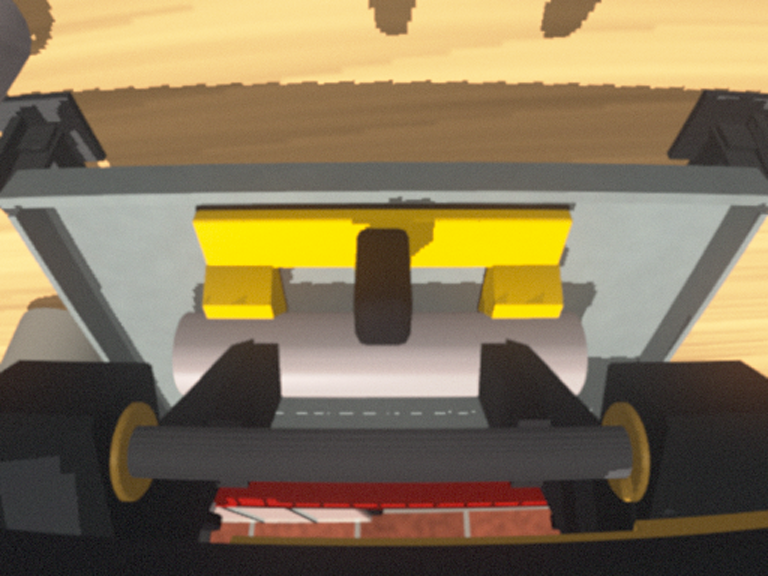

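The view shows the pipe seated on both wedges with the grip at (383,285) between the fingers and the red stop behind at (380,495). I go in and grip the chock.

Request:
apply_moves:
  rows:
    - {"translation": [0.001,0.001,0.03],"angular": [0,0,0],"jaw": 0.3}
    - {"translation": [0.002,0.001,0.06],"angular": [0,0,0],"jaw": 0.3}
    - {"translation": [0.002,0.001,0.08],"angular": [0,0,0],"jaw": 0.3}
    - {"translation": [0.002,0.001,0.091],"angular": [0,0,0],"jaw": 0.3}
    - {"translation": [0.002,0.001,0.091],"angular": [0,0,0],"jaw": 0.3}
    - {"translation": [0.002,0.001,0.091],"angular": [0,0,0],"jaw": 0.3}

```text
clock: 21.25
tool_pos: [0.4991, -0.0429, 0.0961]
ee_rot: [[-0.739, 0.082, 0.669], [0.061, 0.997, -0.055], [-0.671, 0.0, -0.741]]
wrist_force: [-0.9, 0.2, 0.6]
grip_width: 0.0618
grip_force: 0.0
```

```bash
python3 - <<'E'
from h import *
intray();print(state()["joint_pos"].round(2))
goto(*pushpose(.0285,-.002,.042,32,0))
E
```

```text
tray TCP mm [41.   0.9 37.7] R [[-0.855, 0.006, 0.518], [0.005, 1.0, -0.003], [-0.518, 0.0, -0.855]] F tray [-0.79  0.11  0.78] grip 0.0618347704726569 0.0 clock 21.25
[ -28.88   -4.99  139.74   70.89   16.92 -178.48]
clock 21.25 trans [ 0.0082 -0.0029  0.0089] ang [-0.003 -0.014 -0.005] rows 0.3 F [-0.9  0.2  0.6]
```

Joint 6 is at its limit with this lean. A smaller lean of 24° still clears the deck and moves away from that, so I back off a little and re-approach.

```bash
python3 - <<'E'
from h import *
goto(*pushpose(.0285,-.002,.042,24,0.04))
goto(*pushpose(.0285,-.002,.042,24,0.0))
E
```

```text
clock 21.25 trans [ 0.0058 -0.003  -0.0309] ang [-0.002  0.126 -0.005] rows 1.0 F [-0.9  0.2  0.6]
clock 21.25 trans [ 0.0108 -0.003   0.0087] ang [-0.002  0.126 -0.005] rows 1.0 F [-0.9  0.2  0.6]
```

Request:
apply_moves:
  rows:
    - {"translation": [0.002,0,-0.015],"angular": [0,0.04,0],"jaw": 0.3}
    - {"translation": [0.004,-0.001,-0.03],"angular": [0,0.08,0],"jaw": 0.3}
    - {"translation": [0.006,-0.003,-0.031],"angular": [-0.002,0.126,-0.005],"jaw": 0.3}
    - {"translation": [0.006,-0.003,-0.031],"angular": [-0.002,0.126,-0.005],"jaw": 0.3}
    - {"translation": [0.006,-0.003,-0.031],"angular": [-0.002,0.126,-0.005],"jaw": 0.3}

```text
clock: 21.67
tool_pos: [0.4746, -0.0459, 0.1182]
ee_rot: [[-0.815, 0.079, 0.575], [0.061, 0.997, -0.05], [-0.577, -0.006, -0.817]]
wrist_force: [0.7, -0.8, 0.2]
grip_width: 0.0619
grip_force: 0.0
```

```bash
python3 - <<'E'
from h import *
intray();print(state()["joint_pos"].round(2))
goto(*pushpose(.0285,-.002,.042,24,0))
E
```

```text
tray TCP mm [21.3 -3.9 64. ] R [[-0.912, 0.001, 0.411], [-0.001, 1.0, -0.005], [-0.411, -0.005, -0.912]] F tray [ 0.73 -0.77  0.05] grip 0.06189155937432243 0.0 clock 21.67
[ -29.19  -12.75  138.21   33.27   25.5  -141.35]
clock 21.67 trans [0.0026 0.0022 0.042 ] ang [-0.005  0.005  0.001] rows 1.0 F [ 0.7 -0.8  0.2]
```

Request:
apply_moves:
  rows:
    - {"translation": [0.001,0.001,0.015],"angular": [0,0,0],"jaw": 0.3}
    - {"translation": [0.002,0.002,0.03],"angular": [0,0,0],"jaw": 0.3}
    - {"translation": [0.0025,0.002,0.041],"angular": [-0.004,0.004,0],"jaw": 0.3}
    - {"translation": [0.0025,0.002,0.041],"angular": [-0.004,0.004,0],"jaw": 0.3}
    - {"translation": [0.0025,0.002,0.041],"angular": [-0.004,0.004,0],"jaw": 0.3}

```text
clock: 22.08
tool_pos: [0.495, -0.0443, 0.0802]
ee_rot: [[-0.819, 0.077, 0.569], [0.064, 0.997, -0.042], [-0.57, 0.002, -0.822]]
wrist_force: [0.7, -0.4, -0.2]
grip_width: 0.0611
grip_force: 0.0
```

```bash
python3 - <<'E'
from h import *
intray();print(state()["joint_pos"].round(2))
goto(*pushpose(.0285,-.002,.042,24,0))
E
```

```text
tray TCP mm [34.  -0.7 22.9] R [[-0.915, 0.001, 0.404], [0.002, 1.0, 0.002], [-0.404, 0.003, -0.915]] F tray [ 0.69 -0.3  -0.38] grip 0.06114183358152056 0.0 clock 22.08
[ -27.23   -2.47  135.77   43.08   19.02 -150.51]
clock 22.08 trans [-0.0028 -0.0013 -0.0007] ang [ 0.002 -0.003 -0.002] rows 0.1 F [ 0.7 -0.4 -0.2]
```

Request:
apply_moves:
  rows:
    - {"translation": [0,-0.001,0],"angular": [0,0,0],"jaw": 1}
    - {"translation": [0,-0.001,0],"angular": [0,0,0],"jaw": 1}
    - {"translation": [0,-0.001,0],"angular": [0,0,0],"jaw": 1}
    - {"translation": [0,-0.001,0],"angular": [0,0,0],"jaw": 1}
    - {"translation": [0,-0.001,0],"angular": [0,0,0],"jaw": 1}
    - {"translation": [0,-0.001,0],"angular": [0,0,0],"jaw": 1}
  force: 35

```text
clock: 22.58
tool_pos: [0.4957, -0.0456, 0.0805]
ee_rot: [[-0.819, 0.077, 0.569], [0.064, 0.997, -0.043], [-0.571, 0.001, -0.821]]
wrist_force: [-2.8, 3.5, 3.3]
grip_width: 0.0239
grip_force: 9.4
```

```bash
python3 - <<'E'
from h import *
intray();print(state()["joint_pos"].round(2))
s=state();print("tool-frame of 10mm upslope",(s["ee_rot"].T@A[:,0]*.1).round(4),"up",(s["ee_rot"].T@A[:,2]*.01).round(4),"y",(s["ee_rot"].T@A[:,1]*.01).round(4))
E
```

```text
tray TCP mm [34.8 -2.  23. ] R [[-0.915, 0.0, 0.404], [0.001, 1.0, 0.002], [-0.404, 0.002, -0.915]] F tray [-2.38  3.24  3.82] grip 0.023895860642729555 9.371958925039507 clock 22.58
[ -27.39   -2.41  135.68   43.23   19.08 -150.79]
tool-frame of 10mm upslope [-0.0915  0.      0.0404] up [-0.004   0.     -0.0091] y [0.   0.01 0.  ]
```

Chock gripped. I push it up the slope gently, just unweighted, watching the force.

Request:
apply_moves:
  rows:
    - {"translation": [-0.0002,0,-0.0005],"angular": [0,0,0],"jaw": 1}
    - {"translation": [-0.0011,0,-0.0001],"angular": [0,0,0],"jaw": 1}
    - {"translation": [-0.0029,0,0.0007],"angular": [0,0,0],"jaw": 1}
    - {"translation": [-0.0057,0,0.0019],"angular": [0,0,0],"jaw": 1}
    - {"translation": [-0.0094,0,0.0035],"angular": [0,0,0],"jaw": 1}
    - {"translation": [-0.013,0,0.0052],"angular": [0,0,0],"jaw": 1}
    - {"translation": [-0.0167,0,0.0068],"angular": [0,0,0],"jaw": 1}
    - {"translation": [-0.0203,0,0.0084],"angular": [0,0,0],"jaw": 1}

```text
clock: 23.25
tool_pos: [0.5142, -0.0456, 0.0837]
ee_rot: [[-0.821, 0.074, 0.566], [0.063, 0.997, -0.04], [-0.567, 0.003, -0.824]]
wrist_force: [-43.0, 3.2, 36.9]
grip_width: 0.0242
grip_force: 35.0
```

```bash
python3 - <<'E'
from h import *
intray();print(state()["joint_pos"].round(2))
E
```

```text
tray TCP mm [53.6 -0.5 22.6] R [[-0.916, -0.002, 0.4], [0.0, 1.0, 0.005], [-0.4, 0.004, -0.916]] F tray [-35.34  -0.18  44.4 ] grip 0.02422314737224263 35.00150127300003 clock 23.25
[ -25.89   -0.27  132.89   40.22   19.09 -146.64]
```

Request:
apply_moves:
  rows:
    - {"translation": [-0.0004,0,-0.0009],"angular": [0,0,0],"jaw": 1}
    - {"translation": [-0.0008,0,-0.0018],"angular": [0,0,0],"jaw": 1}
    - {"translation": [-0.0008,0,-0.0018],"angular": [0,0,0],"jaw": 1}
    - {"translation": [-0.0008,0,-0.0018],"angular": [0,0,0],"jaw": 1}

```text
clock: 23.58
tool_pos: [0.5157, -0.0466, 0.0858]
ee_rot: [[-0.82, 0.076, 0.567], [0.064, 0.997, -0.041], [-0.568, 0.002, -0.823]]
wrist_force: [-2.0, 0.3, -6.3]
grip_width: 0.024
grip_force: 35.0
```

```bash
python3 - <<'E'
from h import *
intray()
E
```

```text
tray TCP mm [55.5 -1.4 24.4] R [[-0.916, 0.0, 0.402], [0.001, 1.0, 0.003], [-0.402, 0.004, -0.916]] F tray [-3.14  0.2  -5.79] grip 0.023969154053885697 34.99778417637572 clock 23.58
```

Request:
apply_moves:
  rows:
    - {"translation": [-0.0016,0,0.0013],"angular": [0,0,0],"jaw": 1}
    - {"translation": [-0.0044,0,0.0025],"angular": [0,0,0],"jaw": 1}
    - {"translation": [-0.008,0,0.0041],"angular": [0,0,0],"jaw": 1}
    - {"translation": [-0.0117,0,0.0058],"angular": [0,0,0],"jaw": 1}
    - {"translation": [-0.0154,0,0.0074],"angular": [0,0,0],"jaw": 1}
    - {"translation": [-0.019,0,0.009],"angular": [0,0,0],"jaw": 1}

```text
clock: 24.08
tool_pos: [0.538, -0.049, 0.0905]
ee_rot: [[-0.819, 0.077, 0.569], [0.064, 0.997, -0.043], [-0.571, 0.001, -0.821]]
wrist_force: [-2.1, 0.7, -5.3]
grip_width: 0.0234
grip_force: 35.0
```

```bash
python3 - <<'E'
from h import *
intray()
E
```

```text
tray TCP mm [78.4 -2.1 24.8] R [[-0.915, 0.001, 0.404], [0.002, 1.0, 0.002], [-0.404, 0.002, -0.915]] F tray [-3.16  0.5  -4.81] grip 0.023449774075318806 34.99348745215684 clock 24.08
```

Request:
apply_moves:
  rows:
    - {"translation": [-0.0035,0,0.0019],"angular": [0,0,0],"jaw": 1}
    - {"translation": [-0.007,0,0.0037],"angular": [0,0,0],"jaw": 1}
    - {"translation": [-0.0107,0,0.0054],"angular": [0,0,0],"jaw": 1}
    - {"translation": [-0.0144,0,0.0071],"angular": [0,0,0],"jaw": 1}
    - {"translation": [-0.018,0,0.0087],"angular": [0,0,0],"jaw": 1}
    - {"translation": [-0.0217,0,0.0104],"angular": [0,0,0],"jaw": 1}
    - {"translation": [-0.0254,0,0.012],"angular": [0,0,0],"jaw": 1}
    - {"translation": [-0.029,0,0.0136],"angular": [0,0,0],"jaw": 1}
    - {"translation": [-0.0327,0,0.0152],"angular": [0,0,0],"jaw": 1}
    - {"translation": [-0.0364,0,0.0168],"angular": [0,0,0],"jaw": 1}

```text
clock: 24.92
tool_pos: [0.577, -0.0519, 0.0973]
ee_rot: [[-0.819, 0.077, 0.569], [0.064, 0.997, -0.042], [-0.57, 0.002, -0.822]]
wrist_force: [-1.2, 0.7, -5.3]
grip_width: 0.0237
grip_force: 35.0
```

```bash
python3 - <<'E'
from h import *
intray();print(state()["joint_pos"].round(1))
E
```

```text
tray TCP mm [118.1  -2.   24. ] R [[-0.915, 0.001, 0.404], [0.002, 1.0, 0.002], [-0.404, 0.003, -0.915]] F tray [-2.23  0.59 -4.99] grip 0.023681578396067816 34.99376106541604 clock 24.92
[ -22.6    5.9  124.1   32.4   19.5 -136. ]
```

Request:
apply_moves:
  rows:
    - {"translation": [-0.0036,0,0.0017],"angular": [0,0,0],"jaw": 1}
    - {"translation": [-0.0073,0,0.0034],"angular": [0,0,0],"jaw": 1}
    - {"translation": [-0.0109,0,0.0051],"angular": [0,0,0],"jaw": 1}
    - {"translation": [-0.0146,0,0.0068],"angular": [0,0,0],"jaw": 1}
    - {"translation": [-0.0182,0,0.0084],"angular": [0,0,0],"jaw": 1}
    - {"translation": [-0.0218,0,0.01],"angular": [0,0,0],"jaw": 1}
    - {"translation": [-0.0255,0,0.0117],"angular": [0,0,0],"jaw": 1}
    - {"translation": [-0.0292,0,0.0133],"angular": [0,0,0],"jaw": 1}
    - {"translation": [-0.0328,0,0.0149],"angular": [0,0,0],"jaw": 1}
    - {"translation": [-0.0365,0,0.0165],"angular": [0,0,0],"jaw": 1}
    - {"translation": [-0.0402,0,0.0181],"angular": [0,0,0],"jaw": 1}
    - {"translation": [-0.0438,0,0.0197],"angular": [0,0,0],"jaw": 1}

```text
clock: 25.92
tool_pos: [0.6242, -0.0555, 0.1061]
ee_rot: [[-0.819, 0.077, 0.569], [0.064, 0.997, -0.043], [-0.57, 0.001, -0.821]]
wrist_force: [-1.5, -0.1, -6.0]
grip_width: 0.0236
grip_force: 35.0
```

```bash
python3 - <<'E'
from h import *
intray();print(state()["joint_pos"].round(1))
E
```

```text
tray TCP mm [166.2  -2.1  23.7] R [[-0.915, 0.001, 0.404], [0.002, 1.0, 0.002], [-0.404, 0.003, -0.915]] F tray [-2.59 -0.2  -5.65] grip 0.023641085390070444 34.99381019035354 clock 25.92
[ -20.6   10.3  117.4   27.    20.7 -128.9]
```

Request:
apply_moves:
  rows:
    - {"translation": [-0.0027,0,0.0012],"angular": [0,0,0],"jaw": 1}
    - {"translation": [-0.005,0,0.0022],"angular": [0,0,0],"jaw": 1}
    - {"translation": [-0.0073,0,0.0032],"angular": [0,0,0],"jaw": 1}
    - {"translation": [-0.0096,0,0.0043],"angular": [0,0,0],"jaw": 1}
    - {"translation": [-0.0119,0,0.0053],"angular": [0,0,0],"jaw": 1}
    - {"translation": [-0.0142,0,0.0063],"angular": [0,0,0],"jaw": 1}
    - {"translation": [-0.0165,0,0.0073],"angular": [0,0,0],"jaw": 1}
    - {"translation": [-0.0183,0,0.0081],"angular": [0,0,0],"jaw": 1}

```text
clock: 26.58
tool_pos: [0.6437, -0.0571, 0.11]
ee_rot: [[-0.819, 0.077, 0.569], [0.064, 0.997, -0.043], [-0.57, 0.001, -0.821]]
wrist_force: [-2.2, -0.3, -4.9]
grip_width: 0.0236
grip_force: 35.0
```

```bash
python3 - <<'E'
from h import *
intray()
E
```

```text
tray TCP mm [186.2  -2.1  23.8] R [[-0.915, 0.001, 0.404], [0.002, 1.0, 0.002], [-0.404, 0.003, -0.915]] F tray [-3.05 -0.5  -4.41] grip 0.023648913025029146 34.993714755401015 clock 26.58
```

Request:
apply_moves:
  rows:
    - {"translation": [-0.0011,0,0.0005],"angular": [0,0,0],"jaw": 1}
    - {"translation": [-0.0022,0,0.001],"angular": [0,0,0],"jaw": 1}
    - {"translation": [-0.0033,0,0.0015],"angular": [0,0,0],"jaw": 1}
    - {"translation": [-0.0044,0,0.0019],"angular": [0,0,0],"jaw": 1}

```text
clock: 26.92
tool_pos: [0.648, -0.0573, 0.1107]
ee_rot: [[-0.819, 0.077, 0.568], [0.064, 0.997, -0.042], [-0.57, 0.002, -0.822]]
wrist_force: [-2.0, -0.2, -6.0]
grip_width: 0.0242
grip_force: 35.0
```

```bash
python3 - <<'E'
from h import *
intray()
E
```

```text
tray TCP mm [190.5  -2.   23.6] R [[-0.915, 0.001, 0.404], [0.002, 1.0, 0.002], [-0.404, 0.003, -0.915]] F tray [-3.13 -0.35 -5.49] grip 0.02416605217252402 34.99391888268292 clock 26.92
```

Request:
apply_moves:
  rows:
    - {"translation": [-0.0011,0,0.0005],"angular": [0,0,0],"jaw": 1}
    - {"translation": [-0.0022,0,0.001],"angular": [0,0,0],"jaw": 1}
    - {"translation": [-0.0033,0,0.0015],"angular": [0,0,0],"jaw": 1}

```text
clock: 27.17
tool_pos: [0.6516, -0.0576, 0.1114]
ee_rot: [[-0.819, 0.077, 0.569], [0.064, 0.997, -0.043], [-0.57, 0.001, -0.822]]
wrist_force: [-2.4, 0.2, -6.0]
grip_width: 0.0237
grip_force: 35.0
```

Request:
apply_moves:
  rows:
    - {"translation": [-0.0009,0,0.0004],"angular": [0,0,0],"jaw": 1}
    - {"translation": [-0.0018,0,0.0008],"angular": [0,0,0],"jaw": 1}

```text
clock: 27.33
tool_pos: [0.6536, -0.0578, 0.1118]
ee_rot: [[-0.819, 0.077, 0.569], [0.064, 0.997, -0.043], [-0.57, 0.001, -0.821]]
wrist_force: [-2.2, 1.0, -5.4]
grip_width: 0.0237
grip_force: 35.0
```

Request:
apply_moves:
  rows:
    - {"translation": [-0.0009,0,0.0004],"angular": [0,0,0],"jaw": 1}
    - {"translation": [-0.0018,0,0.0008],"angular": [0,0,0],"jaw": 1}
    - {"translation": [-0.0027,0,0.0012],"angular": [0,0,0],"jaw": 1}

```text
clock: 27.58
tool_pos: [0.6565, -0.058, 0.1124]
ee_rot: [[-0.819, 0.077, 0.569], [0.064, 0.997, -0.043], [-0.57, 0.001, -0.821]]
wrist_force: [-1.6, 0.0, -5.0]
grip_width: 0.0238
grip_force: 35.0
```

Request:
apply_moves:
  rows:
    - {"translation": [-0.0009,0,0.0004],"angular": [0,0,0],"jaw": 1}
    - {"translation": [-0.0018,0,0.0008],"angular": [0,0,0],"jaw": 1}

```text
clock: 27.75
tool_pos: [0.6584, -0.0582, 0.1127]
ee_rot: [[-0.819, 0.077, 0.569], [0.064, 0.997, -0.043], [-0.57, 0.001, -0.822]]
wrist_force: [-1.1, 0.0, -4.6]
grip_width: 0.0236
grip_force: 35.0
```

Request:
apply_moves:
  rows:
    - {"translation": [-0.0009,0,0.0004],"angular": [0,0,0],"jaw": 1}
    - {"translation": [-0.0018,0,0.0008],"angular": [0,0,0],"jaw": 1}
    - {"translation": [-0.0027,0,0.0012],"angular": [0,0,0],"jaw": 1}

```text
clock: 28.0
tool_pos: [0.6613, -0.0584, 0.1133]
ee_rot: [[-0.819, 0.077, 0.569], [0.064, 0.997, -0.043], [-0.57, 0.001, -0.822]]
wrist_force: [-1.4, 0.0, -5.0]
grip_width: 0.0234
grip_force: 35.0
```

Request:
apply_moves:
  rows:
    - {"translation": [-0.0009,0,0.0004],"angular": [0,0,0],"jaw": 1}
    - {"translation": [-0.0018,0,0.0008],"angular": [0,0,0],"jaw": 1}

```text
clock: 28.17
tool_pos: [0.6632, -0.0585, 0.1137]
ee_rot: [[-0.819, 0.077, 0.569], [0.064, 0.997, -0.043], [-0.57, 0.001, -0.821]]
wrist_force: [-1.2, -0.5, -5.6]
grip_width: 0.0234
grip_force: 35.0
```

```bash
python3 - <<'E'
from h import *
intray()
E
```

```text
tray TCP mm [206.1  -2.   23.6] R [[-0.915, 0.0, 0.404], [0.001, 1.0, 0.002], [-0.404, 0.003, -0.915]] F tray [-2.25 -0.57 -5.3 ] grip 0.023444973754155742 34.99371907906607 clock 28.17
```

Request:
apply_moves:
  rows:
    - {"translation": [-0.0009,0,0.0004],"angular": [0,0,0],"jaw": 1}
    - {"translation": [-0.0018,0,0.0008],"angular": [0,0,0],"jaw": 1}
    - {"translation": [-0.0027,0,0.0012],"angular": [0,0,0],"jaw": 1}

```text
clock: 28.42
tool_pos: [0.6661, -0.0588, 0.1142]
ee_rot: [[-0.819, 0.077, 0.569], [0.064, 0.997, -0.043], [-0.57, 0.001, -0.821]]
wrist_force: [-1.4, -0.2, -5.0]
grip_width: 0.0241
grip_force: 35.0
```

Request:
apply_moves:
  rows:
    - {"translation": [-0.0009,0,0.0004],"angular": [0,0,0],"jaw": 1}
    - {"translation": [-0.0018,0,0.0008],"angular": [0,0,0],"jaw": 1}

```text
clock: 28.58
tool_pos: [0.668, -0.0589, 0.1146]
ee_rot: [[-0.819, 0.077, 0.569], [0.064, 0.997, -0.043], [-0.57, 0.001, -0.822]]
wrist_force: [-1.7, -0.2, -5.8]
grip_width: 0.024
grip_force: 35.0
```

```bash
python3 - <<'E'
from h import *
intray()
E
```

```text
tray TCP mm [211.   -2.1  23.6] R [[-0.915, 0.001, 0.404], [0.002, 1.0, 0.002], [-0.404, 0.003, -0.915]] F tray [-2.81 -0.3  -5.41] grip 0.023983233349029527 34.99355527572334 clock 28.58
```

Request:
apply_moves:
  rows:
    - {"translation": [-0.0009,0,0.0004],"angular": [0,0,0],"jaw": 1}
    - {"translation": [-0.0018,0,0.0008],"angular": [0,0,0],"jaw": 1}

```text
clock: 28.75
tool_pos: [0.67, -0.059, 0.1149]
ee_rot: [[-0.819, 0.077, 0.569], [0.064, 0.997, -0.043], [-0.57, 0.001, -0.822]]
wrist_force: [-1.4, 0.1, -4.4]
grip_width: 0.0238
grip_force: 35.0
```

Request:
apply_moves:
  rows:
    - {"translation": [-0.0009,0,0.0004],"angular": [0,0,0],"jaw": 1}
    - {"translation": [-0.0018,0,0.0008],"angular": [0,0,0],"jaw": 1}

```text
clock: 28.92
tool_pos: [0.6717, -0.0591, 0.1151]
ee_rot: [[-0.819, 0.077, 0.568], [0.064, 0.997, -0.042], [-0.57, 0.002, -0.822]]
wrist_force: [-2.7, -0.6, -5.6]
grip_width: 0.0238
grip_force: 35.0
```

```bash
python3 - <<'E'
from h import *
intray()
c=camera("wrist");save(c,"w7.png",scale=1.5)
E
```

```text
tray TCP mm [214.7  -2.   23.5] R [[-0.915, 0.0, 0.403], [0.001, 1.0, 0.002], [-0.403, 0.003, -0.915]] F tray [-3.67 -0.78 -4.97] grip 0.02381271676738699 34.9938021088019 clock 28.92
```

View pics/w7.png

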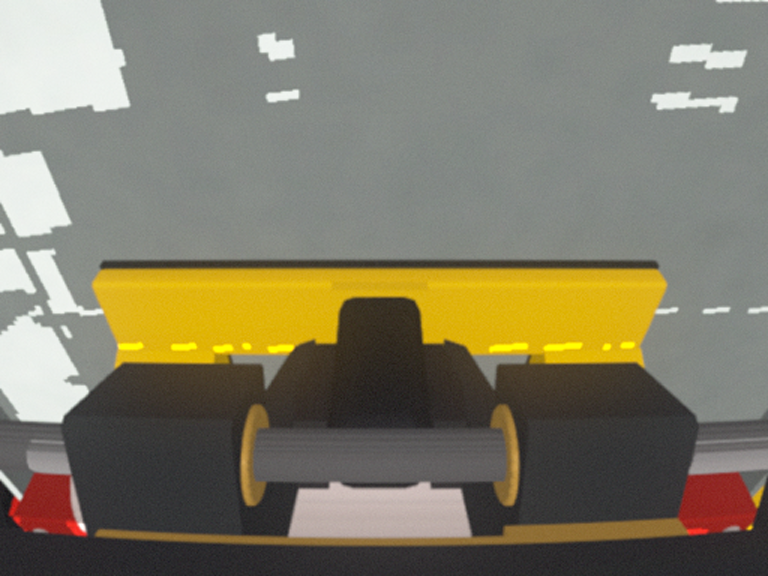

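The view shows the pipe still ahead of the chock at (380,510), its ends close to the red stop at (45,500) and (715,500). The last step lagged slightly, so I carry on in 1–2 mm steps.

Request:
apply_moves:
  rows:
    - {"translation": [-0.0009,0,0.0004],"angular": [0,0,0],"jaw": 1}
    - {"translation": [-0.0014,0,0.0006],"angular": [0,0,0],"jaw": 1}

```text
clock: 29.13
tool_pos: [0.6723, -0.059, 0.1148]
ee_rot: [[-0.82, 0.076, 0.567], [0.064, 0.997, -0.042], [-0.568, 0.002, -0.823]]
wrist_force: [-13.6, -0.2, 0.9]
grip_width: 0.0237
grip_force: 35.0
```

```bash
python3 - <<'E'
from h import *
intray()
E
```

```text
tray TCP mm [215.2  -1.9  23. ] R [[-0.916, 0.0, 0.402], [0.001, 1.0, 0.003], [-0.402, 0.003, -0.916]] F tray [-13.16  -1.25   3.41] grip 0.02369455660131739 34.99434795230627 clock 29.13
```

Request:
apply_moves:
  rows:
    - {"translation": [-0.0009,0,0.0004],"angular": [0,0,0],"jaw": 1}
    - {"translation": [-0.0009,0,0.0004],"angular": [0,0,0],"jaw": 1}

```text
clock: 29.3
tool_pos: [0.6725, -0.059, 0.1149]
ee_rot: [[-0.821, 0.076, 0.566], [0.064, 0.997, -0.041], [-0.567, 0.002, -0.824]]
wrist_force: [-17.3, -0.4, 4.1]
grip_width: 0.0236
grip_force: 35.0
```

```bash
python3 - <<'E'
from h import *
intray()
E
```

```text
tray TCP mm [215.4  -1.9  23.1] R [[-0.916, -0.0, 0.401], [0.001, 1.0, 0.003], [-0.401, 0.003, -0.916]] F tray [-16.16  -1.74   7.28] grip 0.023575459092479437 34.99480284517631 clock 29.3
```

Request:
apply_moves:
  rows:
    - {"translation": [-0.0003,0,-0.0007],"angular": [0,0,0],"jaw": 1}
    - {"translation": [-0.0003,0,-0.0007],"angular": [0,0,0],"jaw": 1}
    - {"translation": [-0.0003,0,-0.0007],"angular": [0,0,0],"jaw": 1}

```text
clock: 29.55
tool_pos: [0.6725, -0.0591, 0.115]
ee_rot: [[-0.821, 0.076, 0.566], [0.064, 0.997, -0.042], [-0.567, 0.002, -0.824]]
wrist_force: [-7.6, -1.1, -6.0]
grip_width: 0.0235
grip_force: 35.0
```

```bash
python3 - <<'E'
from h import *
intray()
c=camera("scene")
save(c,"s2.png",box=(170,180,390,350),scale=3)
import json
w=camera("wrist");np.save("w8.npy",w,allow_pickle=True)
E
```

```text
tray TCP mm [215.5  -1.9  23.2] R [[-0.916, 0.0, 0.4], [0.001, 1.0, 0.003], [-0.4, 0.003, -0.916]] F tray [-8.45 -1.67 -4.43] grip 0.0235395135947203 34.998597018420696 clock 29.55
```

Request:
apply_moves:
  rows:
    - {"translation": [-0.0009,0,0.0003],"angular": [0,0,0],"jaw": 1}
    - {"translation": [-0.0009,0,0.0003],"angular": [0,0,0],"jaw": 1}
    - {"translation": [-0.0009,0,0.0003],"angular": [0,0,0],"jaw": 1}

```text
clock: 29.9
tool_pos: [0.6727, -0.059, 0.1151]
ee_rot: [[-0.822, 0.076, 0.565], [0.064, 0.997, -0.041], [-0.566, 0.002, -0.824]]
wrist_force: [-16.1, -1.5, 0.0]
grip_width: 0.0243
grip_force: 35.0
```

```bash
python3 - <<'E'
from h import *
intray()
w=camera("wrist");P=deproj(w,*[a.ravel() for a in np.mgrid[0:384,0:512][::-1]]);L=((P-O)@A*1000).reshape(384,512,3)
px=w["pixels"].astype(int);red=(px[...,0]>90)&(px[...,1]<50)&(px[...,2]<50)&(w["range_z"]>0)
for s in(-1,1):
    q=L[red&(s*L[...,1]>0)];print("red",len(q),np.percentile(q,[3,50,97],axis=0).round(1).tolist() if len(q)>10 else "")
    k=(w["range_z"]>0)&~red&(s*L[...,1]>85)&(s*L[...,1]<130)&(L[...,2]>35)&(L[...,2]<52)&(L[...,0]>240)&(L[...,0]<310);q=L[k];print("pipe end",len(q),np.percentile(q,[3,50,97],axis=0).round(1).tolist() if len(q)>10 else "")
E
```

```text
tray TCP mm [215.6  -1.8  23.2] R [[-0.917, -0.0, 0.399], [0.001, 1.0, 0.003], [-0.399, 0.003, -0.917]] F tray [-15.69  -2.73   3.06] grip 0.02427233879408135 34.99837329145521 clock 29.9
red 1302 [[303.2, -285.4, -42.7], [304.8, -150.0, 28.0], [461.5, -135.1, 35.2]]
pipe end 168 [[261.3, -113.9, 37.6], [268.7, -112.4, 44.5], [280.7, -110.4, 47.8]]
red 1646 [[302.6, 128.9, 14.6], [304.1, 146.7, 28.1], [312.7, 162.8, 35.4]]
pipe end 0
```

Home confirmed. With the sole unweighted, a further 1 mm command moved 0.1 mm while Fx rose to 16 N, and vision puts the stop face at about 304 mm with the pipe centre at about 280. I press lightly, release and withdraw along the tool axis.

Request:
apply_moves:
  rows:
    - {"translation": [0.0004,0,0.0005],"angular": [0,0,0],"jaw": 1}
    - {"translation": [0.0004,0,0.0005],"angular": [0,0,0],"jaw": 1}

```text
clock: 30.12
tool_pos: [0.6726, -0.059, 0.1149]
ee_rot: [[-0.822, 0.076, 0.565], [0.063, 0.997, -0.041], [-0.566, 0.002, -0.824]]
wrist_force: [-20.9, -1.7, 5.5]
grip_width: 0.0239
grip_force: 35.0
```

Request:
apply_moves:
  rows:
    - {"translation": [0,0,0],"angular": [0,0,0],"jaw": 0.35}
    - {"translation": [0,0,0],"angular": [0,0,0],"jaw": 0.35}
    - {"translation": [0,0,0],"angular": [0,0,0],"jaw": 0.35}
    - {"translation": [0,0,0],"angular": [0,0,0],"jaw": 0.35}
    - {"translation": [0,0,-0.01],"angular": [0,0,0],"jaw": 0.35}
    - {"translation": [0,0,-0.025],"angular": [0,0,0],"jaw": 0.35}
    - {"translation": [0,0,-0.05],"angular": [0,0,0],"jaw": 0.35}
    - {"translation": [0,0,-0.08],"angular": [0,0,0],"jaw": 0.35}
    - {"translation": [0,0,-0.11],"angular": [0,0,0],"jaw": 0.35}
    - {"translation": [0,0,-0.14],"angular": [0,0,0],"jaw": 0.35}

```text
clock: 30.95
tool_pos: [0.5951, -0.0535, 0.2328]
ee_rot: [[-0.818, 0.077, 0.57], [0.064, 0.997, -0.043], [-0.571, 0.001, -0.821]]
wrist_force: [0.5, 0.5, 1.3]
grip_width: 0.0574
grip_force: 0.0
```

```bash
python3 - <<'E'
from h import *
intray()
w=camera("wrist");save(w,"w9.png",scale=1.5)
for n in("pipe_center","chock_grip"):
  for r in regions_of(w,n)[:1]:
    p,q=mask_pts(w,r["region"]);L=(p-O)@A*1000
    print(n,r["confidence"],np.percentile(L,[3,50,97],axis=0).round(1).tolist())
    if n[0]=="p":
      for lo in(-105,-60,60,85):
        e=L[(L[:,1]>lo)&(L[:,1]<lo+20)];k=e[e[:,2]>20];
        if len(k)>20: # circle fit
            a=np.c_[2*k[:,0],2*k[:,2],np.ones(len(k))];b=(k[:,0]**2+k[:,2]**2);s=np.linalg.lstsq(a,b,rcond=None)[0];print(lo,len(k),"centre",s[:2].round(1),"max z",np.percentile(k[:,2],97).round(1),"min x",k[:,0].min().round(1))
    else:
      g=L[L[:,2]>45];print("grip",np.percentile(g,[3,97],axis=0).round(1).tolist())
      b=L[(L[:,2]<14)&(L[:,2]>4)]
      for s in(-1,1): print("heel rear",s,np.percentile(b[(s*b[:,1]>40)][:,0],3).round(1))
E
```

```text
tray TCP mm [161.7  -2.4 153.6] R [[-0.914, 0.001, 0.405], [0.001, 1.0, 0.002], [-0.405, 0.002, -0.914]] F tray [0.68 0.57 1.19] grip 0.05738467068833216 0.0 clock 30.95
pipe_center 0.62 [[256.0, -108.2, 14.3], [261.4, -3.9, 38.7], [287.1, 100.8, 48.3]]
-105 693 centre [278.6  25.3] max z 47.3 min x 255.8
-60 963 centre [216.5 102.4] max z 48.4 min x 143.7
60 513 centre [273.8  27. ] max z 42.8 min x 255.2
85 799 centre [278.8  25.4] max z 48.2 min x 254.9
chock_grip 0.93 [[191.0, -86.1, 1.0], [206.3, -2.9, 12.3], [245.4, 81.8, 61.7]]
grip [[192.1, -13.3, 46.4], [218.7, 8.6, 62.7]]
heel rear -1 191.2
heel rear 1 191.0
```

View pics/w9.png

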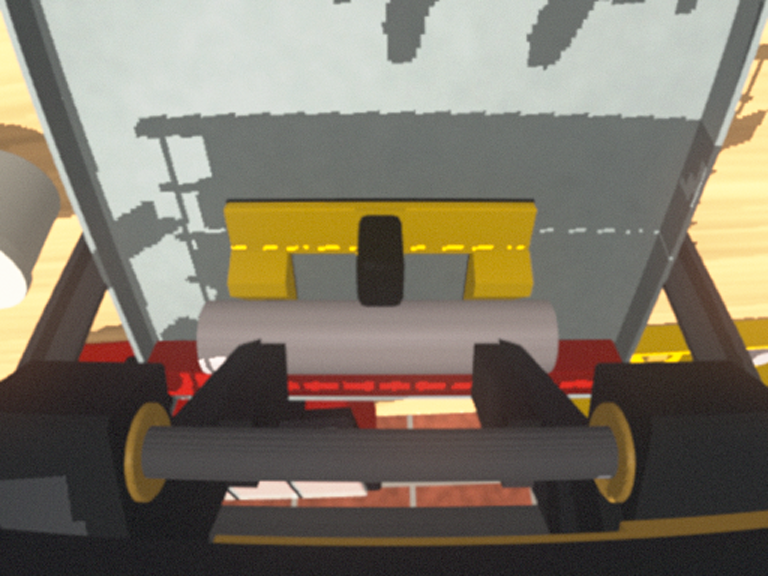

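The pipe (380,335) lies straight against the red stop: both ends' centres are at x≈279 mm and the stop face at ≈303 mm. Both wedges bear on it (chock nest at ≈280 mm), and the gripper is clear.

```bash
python3 -c "
from rig import *
print(sign_off())"
```

```text
the job is handed in; nothing more can be done
None
```

The pipe is stowed straight across the lower shelf, home against the red back stop and held snug by the yellow chock. The job was handed in at about 31 s on the robot's clock, but the hand-in returned no verdict.

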